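Changeover at the pottery decorating bench

ROBOT

A 6-joint arm with a two-finger parallel gripper is mounted at the origin on the work surface. World frame = base frame: x ahead of the robot, y to its left, z up, the work surface at z = 0. Lengths are in m, angles in rad, forces in N, time in s.
With the tool pointing down it reaches from about 0.4 to 0.825 m from the base axis. Payload 7 kg.
Tool frame: the origin (TCP) lies at the very end of the fingers, on their centre line; the grasp point (between the pads) lies 19 mm behind it; z points along the fingers, y is the line along which they close (so a half turn about z gives the same grasp; the last joint's range is limited). The gripper opens to 88 mm and grips with 3 to 60 N. Pads are 19 mm wide; open, the fingers measure 130 mm over their backs; the gripper's body (78 mm by 193 mm) begins 47 mm behind the grasp point.
Start: joints at [-0.948, 0.359, 0.012, 0, -1.224, -0.288], TCP at [0.222, -0.638, 0.227] pointing down, gripper open.
Joint ranges: [-3.07, 3.07], [-1.43, 2.12], [-1.02, 1.25], [-3.03, 1.67], [-3.05, -0], [-3.03, 3.03]. Speed limits (rad/s): [2.39, 2.39, 3.01, 3.14, 3.14, 3.14].

INTERFACE

Orientations are given as [roll, pitch, yaw] about the fixed x, y, z axes, in that order (R = Rz(yaw) Ry(pitch) Rx(roll)).
In Python, from station import * gives the robot as it stands.
- The arm moves only by the tool servo_tool, never from a script. Its argument "moves" is a list of rows, each an object of numbers: "jaw": the opening, from 0 (shut) to 1 (fully open); "dx", "dy", "dz": the shift along the world's x, y, z in m; "roll": the turn about the world's z in degrees. A call has exactly 10 rows; each row shifts and turns the commanded pose from where the row before left it; what a row does not reach is not made up. A row lasts 1/8 s, in which the tool goes at most 62.5 mm and 10.7 degrees, less where a joint would pass 70% of its speed; a pose out of reach is approached as far as the arm can. A call with a gripper value outside its range is refused whole. The fingers move at their own pace and stop on an object; "newtons" is the grip in N (left out, the last holds). Time passes only in rows, so rows that do not move let the fingers close, or fill a call up. It gives the time, the measured TCP pose, the force, the opening and the grip force at its end, in the units of the state.
- get_state(): the state, without advancing time (a new reading comes with each control period).
- grab_frame(name): name is "scene" or "top" or "wrist"; returns (picture, depth): 480x640x3 uint8, red, green, blue; 480x640 float32, m along the optical axis (not along the pixel's ray), 0 where there is no reading.
- calibration(name): a dict with "intrinsics" (3x3 intrinsics, pixels), "k1" (the pictures are not rectified: a ray, as slopes to the right and down, at radius r is drawn at 1 + k1 r^2 times it, then the intrinsics apply), "R" (3x3) and "t" (3): a world point X has camera coordinates R X + t. Camera axes: x right, y down, z forward; pixel columns grow to the right and rows downward; lengths in m; the calibration is good to about 2 mm. A picture is of the moment at which its call begins: read the wrist's pose just before it. calibration takes no time and is no camera call; for the wrist camera it gives the pose at the moment of the call.
- job_done(): hands the job in; it is judged then, once.
The state is a dict: "t": time; "q": joint angles; "qd": joint speeds; "joint_efforts": joint torques, N m; "eef_pos": TCP position; "ee_rot": TCP orientation; "force": force on the tool from outside, world axes, zero at the start; "moment": the same for the moment, N m; "width": finger opening in m; "gripper_force": force on a finger pad.
Only numpy, scipy, OpenCV 4.12 (cv2) and the standard library are available. Lean on these libraries where they do the work, as an engineer would, in place of code of your own. Each camera call takes 0.05 s, during which the arm holds its last target. There are 200 camera calls.

TASK

Change the decorating bench over: swap the two pots, so that the slender vase stands upright in the middle of the banding wheel and the squat jar upright in the middle of the round wooden drying bat, set down gently and never tipped over, and slide every wooden gauge bar lying about (two or three) into its own slot of the wooden case, fully home against the back. Only when all that is in place, wind the timer's key clockwise right up to its stop to start the drying time. Leave the other things on the bench where they are.

Things in the scene. Friction and masses are not known exactly. Their poses are not given: they have to be found in the camera images.
- vase: slender clay vase, 165 mm tall, origin at the centre of its underside, z up its axis. Foot 54 mm across, belly 74 mm across at 30 to 60 mm height, slim neck 27 mm across from 112 to 158 mm height, rim 36 mm across at the top. About 0.3 kg. It starts on the drying bat
- jar: squat clay jar, 86 mm tall, origin at the centre of its underside, z up its axis. Foot 64 mm, belly 86 mm across at 18 to 36 mm height, neck 47 mm across from 54 to 80 mm height, rim 54 mm across at the top. About 0.28 kg. It starts on the banding wheel
- wheel_top (a point): centre of the top of the banding wheel: round aluminium turntable head 170 mm across with turned rings, its top 60 mm above the bench on a dark steel foot; locked, fixed to the bench
- bat_top (a point): centre of the top of the drying bat: plain round plywood disc 164 mm across and 18 mm thick, fixed to the bench
- case: fixed wooden case, 124 long (x) x 104 wide (y) x 30 mm high, origin at the centre of its underside, x from its open mouth to its closed back. Three parallel slots along x, centred at y = -32, 0 and +32 mm, each 24 mm wide, 22 mm high inside, on a floor 3 mm thick; dividers 8 mm with rounded noses. Mouth at x = -60, inner face of the back wall at x = +56 mm
- case_mouth (a point): middle of the case's open mouth (axes as the case's), 14 mm above the bench. Three bridges, each 22 mm long and 5 mm thick, underside 25 mm above the bench, span the slots at the mouth, the middle and the back; the slots show between them. A bar that is fully home stands 4 mm proud of the mouth, its centre at x = -4 mm of the case
- bar0: pale wooden gauge bar, 120 (x) x 20 (y) x 18 mm (z), 45 g, origin at the centre of its underside, x along its length; lies on the bench; may be absent
- bar1: pale wooden gauge bar, 120 (x) x 20 (y) x 18 mm (z), 45 g, origin at the centre of its underside, x along its length; lies on the bench; may be absent
- bar2: pale wooden gauge bar, 120 (x) x 20 (y) x 18 mm (z), 45 g, origin at the centre of its underside, x along its length; lies on the bench; may be absent
- key (a joint): turn of the timer's key in rad, grows clockwise seen from above; the stop (fully wound) is at 4.4; it is sprung but ratchets by friction, so it stays where it is left; it turns with about 0.1 N m
- key_grip (a point): centre of the wing of the key on top of the white timer box (85 x 85 x 50 mm, fixed, the key upright on its top): a flat steel wing 44 mm long (along the point's x), 10 mm thick (y), 28 mm high; this point is on the turning axis, 78 mm above the bench, the wing's top 92 mm above the bench
- bowl: bystander: clay bowl 120 mm across, 45 mm high; origin under its centre
- glaze: bystander: amber bottle 56 mm across, 100 mm high; origin under its centre
- cup: bystander: clay cup 68 mm across, 65 mm high; origin under its centre
- weight: bystander: steel weight 60 mm across, 34 mm high; origin under its centre
- spatula: bystander: spatula 170 mm long lying on the bench along its x
- chuck: bystander: plaster block 60 x 60 x 30 mm; origin under its centre
- wheel: the banding wheel as a whole (see wheel_top): origin at the centre of its underside, 60 mm below that point
- bat: the drying bat as a whole (see bat_top): origin at the centre of its underside, 18 mm below that point
Mind the look-alikes: they are no part of the job. What is shaped like the vase but yellow is not meant.

How it is judged:
On the way, in this order (a step that is already met when the one before it is completed fails the run):
1. the vase stands on the banding wheel, the jar on the drying bat, and every gauge bar is home in the case (horizontal distance between vase and wheel_top below 0.022 m and z of vase in the frame of wheel_top between -0.005 and 0.006 m and angle between each of vase, jar's own z axis and vertical below 0.1 rad and linear speed of each of vase, jar, bar0, bar1, bar2 below 0.03 m/s and horizontal distance between jar and bat_top below 0.028 m and z of jar in the frame of bat_top between -0.005 and 0.006 m and x of bar0 in the frame of case between -0.011 and 0.003 m and y of bar0 in the frame of case between -0.045 and 0.045 m and z of bar0 in the frame of case between -0.002 and 0.01 m and angle between the x axis of each of bar0, bar1, bar2 and the x axis of case, either way round below 0.12 rad and x of bar1 in the frame of case between -0.011 and 0.003 m and y of bar1 in the frame of case between -0.045 and 0.045 m and z of bar1 in the frame of case between -0.002 and 0.01 m and x of bar2 in the frame of case between -0.011 and 0.003 m and y of bar2 in the frame of case between -0.045 and 0.045 m and z of bar2 in the frame of case between -0.002 and 0.01 m), for 0.3 s.
2. then the timer's key is wound up to its stop (value of joint key above 4.1 rad), for 0.2 s.
At the end, for the whole second after the job is handed in: The vase stands upright and at rest on the banding wheel within 22 mm of its centre, the jar upright and at rest on the drying bat within 28 mm of its centre, every gauge bar lies in a slot of the case within about 7 mm of the back wall, and the key is wound to within 0.3 rad of its stop at 4.4 (all of step 1 and value of joint key above 4.1 rad); the robot touches nothing.
It fails at once if a pot is tipped over (angle between any of vase, jar's own z axis and vertical above 0.9 rad).
It fails at once if a pot is dropped or slammed on the wheel or bat (contact force between any of vase, jar and wheel above 70 N or contact force between any of vase, jar and bat above 70 N).
It fails at once if a bystander is moved more than 30 mm (distance of any of bowl, glaze, cup, weight, spatula, chuck from where it was at the start of the episode above 0.03 m).
Of bar0, bar1, bar2 only 2 to 3 are there at a start; the rules pass over those that are not, and their reading is None.
At some moment in a run one of jar, bar0, bar1, bar2 may be knocked a few centimetres aside while the robot is not near it.
It also fails if it takes over 210 s, if anything falls off the work surface, if the arm or the gripper's body presses on something with over 40 N, if the wrist force passes 120 N, or if a joint passes its speed limit or range.

## Working session

There is one attempt and no reset: what is moved stays moved. The work goes in short steps, Python scripts to look and compute and a tool call to move; the robot and the scene stay as the last step left them, time stands still between calls to the robot, and variables do not carry over. Pictures are saved under pics/ and viewed, at most 14 in all, crops included, and the job is handed in when it is done.

Besides the shell and the picture viewer there is one more tool, called after "Call:" as name(argument=value, ...) on one line, values as JSON. servo_tool: Moves the arm, as the interface text tells. Its arguments: {"type":"object","properties":{"moves":{"type":"array","items":{"type":"object","properties":{"jaw":{"type":"number"},"dx":{"type":"number"},"dy":{"type":"number"},"dz":{"type":"number"},"roll":{"type":"number"}}}},"newtons":{"type":"number"}},"required":["moves"]}

```bash
mkdir -p pics; ls; cat > h.py <<'E'
from station import *
import numpy as np, cv2
def save(n,img): cv2.imwrite('pics/'+n+'.png',cv2.cvtColor(img,cv2.COLOR_RGB2BGR))
def ray(c,px):
    K=np.array(c['intrinsics']);k1=c['k1'];px=np.atleast_2d(px).astype(float)
    d=(px-K[:2,2])/[K[0,0],K[1,1]];u=d.copy()
    for _ in range(30): u=d/(1+k1*(u**2).sum(1,keepdims=True))
    return np.c_[u,np.ones(len(u))]
def onplane(c,px,z):
    R=np.array(c['R']);t=np.array(c['t']);r=ray(c,px)@R;o=-R.T@t
    return o+r*((z-o[2])/r[:,2])[:,None]
def cloud(c,dep):
    v,u=np.mgrid[0:480,0:640];r=ray(c,np.c_[u.ravel(),v.ravel()])
    P=(r*dep.ravel()[:,None]-np.array(c['t']))@np.array(c['R']);P[dep.ravel()==0]=np.nan
    return P.reshape(480,640,3)
E
python3 - <<'E'
from h import *
for n in ['scene','top']:
    c=calibration(n);print(n,{k:np.round(v,3).tolist() for k,v in c.items()})
    im,d=grab_frame(n);save(n,im);np.save(n+'.npy',d);
s=get_state();print(s)
E
```

```text
pics
scene {'intrinsics': [[537.604, 0.0, 326.328], [0.0, 537.604, 244.199], [0.0, 0.0, 1.0]], 'k1': -0.004, 'R': [[0.723, 0.691, 0.02], [0.463, -0.462, -0.757], [-0.513, 0.556, -0.653]], 't': [-0.269, -0.22, 1.568]}
top {'intrinsics': [[568.834, 0.0, 318.544], [0.0, 568.834, 238.378], [0.0, 0.0, 1.0]], 'k1': -0.106, 'R': [[-0.015, -1.0, 0.015], [-0.987, 0.012, -0.157], [0.157, -0.018, -0.987]], 't': [-0.122, 0.478, 1.507]}
{'t': 0.1, 'q': array([-9.47911213e-01,  3.59331056e-01,  1.11999663e-02, -2.99038080e-04,
       -1.22411862e+00, -2.88074227e-01]), 'qd': array([ 5.99945736e-04, -2.37976017e-03,  2.40234727e-03,  1.00964550e-03,
        1.53043265e-03,  2.04336409e-05]), 'joint_efforts': array([-2.29814890e-03, -5.84161198e+01,  2.93753242e+01,  7.01544151e+00,
        1.02985388e-02, -5.28675787e-05]), 'eef_pos': array([ 0.22162107, -0.63713782,  0.22572942]), 'ee_rot': array([ 3.14011928e+00, -1.43403559e-04, -2.80688347e+00]), 'force': array([-0.86967621,  0.3495668 , -0.31232016]), 'moment': array([ 0.01217601, -0.02199217,  0.00299199]), 'gripper_force': 0.0, 'width': 0.08760802777206955}
```

View pics/top.png

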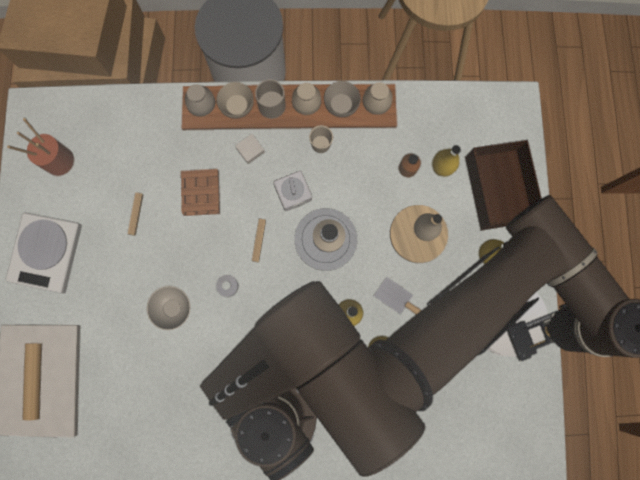

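View pics/scene.png

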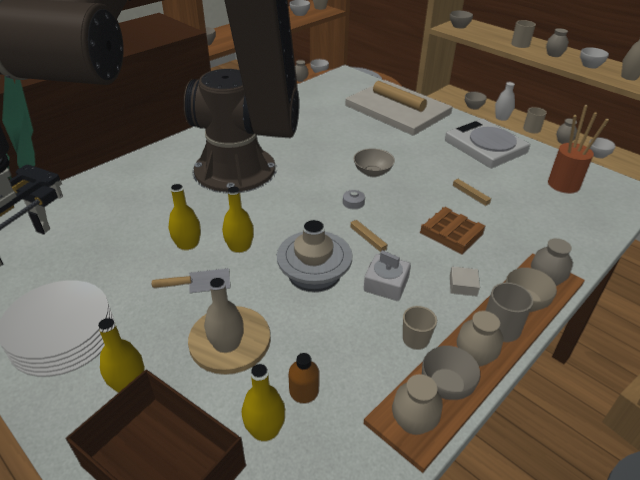

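Top view: grey vase on the plywood bat (428,228), jar on the wheel (326,238), case (200,192), bars at (135,214) and (259,240), and the timer at (293,188). The yellow vases at (447,160), (350,312), (490,248) and (380,343) are look-alikes; only the grey one on the bat fits. Next I measure and enlarge.

```bash
cat > m.py <<'E'
from h import *
im=cv2.cvtColor(cv2.imread('pics/top.png'),cv2.COLOR_BGR2RGB);c=calibration('top');P=cloud(c,np.load('top.npy'))
def box(u0,u1,v0,v1,z0,z1,name):
    Q=P[v0:v1,u0:u1].reshape(-1,3);Q=Q[(Q[:,2]>z0)&(Q[:,2]<z1)]
    (cx,cy),(w,h),a=cv2.minAreaRect((Q[:,:2]*1000).astype(np.float32))
    e=cv2.minEnclosingCircle((Q[:,:2]*1000).astype(np.float32))
    print(name,len(Q),'rect',np.round([cx,cy,w,h,a],1),'circ',np.round([*e[0],e[1]],1),'z',np.round(np.percentile(Q[:,2],[5,50,95])*1000,1))
box(120,150,185,242,.010,.03,'barA')
box(247,272,212,268,.010,.03,'barB')
box(175,225,160,220,.012,.05,'case')
box(290,362,205,275,.052,.066,'wheel')
box(290,362,205,275,.080,.095,'jarrim')
box(385,455,200,268,.010,.026,'bat')
box(385,455,195,268,.155,.175,'vaserim')
box(270,315,165,212,.085,.10,'key')
box(270,315,165,212,.04,.06,'timer')
box(145,192,283,332,.03,.06,'bowl')
box(212,242,270,300,.02,.06,'weight')
box(234,267,130,165,.02,.045,'chuck')
box(305,335,122,155,.05,.08,'cup')
box(397,423,148,180,.08,.12,'glaze')
box(370,425,275,320,.003,.06,'spat')
a=cv2.resize(im[150:280,110:310],(800,520),interpolation=cv2.INTER_CUBIC);save('crop1',a)
E
python3 m.py
```

```text
barA 353 rect [550.8 382.2 134.   49.1   3.3] circ [551.4 369.   67.8] z [11.5 17.7 23.1]
barB 319 rect [470.7  37.6 131.6  42.6   2.3] circ [471.1  25.9  66.4] z [11.8 17.4 23.2]
case 1214 rect [615.9 206.  126.1 116.1   1.9] circ [617.2 199.7  80. ] z [18.7 28.9 35.3]
wheel 2181 rect [ 472.5 -145.4  166.5  169.8   89.4] circ [ 472.7 -146.6   85.5] z [54.5 59.7 64.5]
jarrim 53 rect [ 475.4 -154.3   81.9   84.7   37.4] circ [ 476.2 -154.1   43.3] z [82.4 92.7 94.7]
bat 1977 rect [ 484.9 -408.7  192.9  174.8   89.1] circ [ 481.  -408.6  125.8] z [11.9 17.5 23.3]
vaserim 22 rect [ 495.6 -416.4   25.1   11.2   43.2] circ [ 499.5 -420.5   12.6] z [155.4 164.1 173.3]
key 62 rect [613.5 -58.1  44.1   9.8  11.8] circ [613.9 -60.1  22. ] z [87.1 92.5 97.4]
timer 867 rect [595.9 -65.4 126.1  85.3  21.9] circ [596.1 -64.7  70.5] z [43.8 50.4 56.5]
bowl 483 rect [293.7 277.2 117.6 116.5  54.8] circ [295.5 277.4  61.2] z [31.3 40.4 48.9]
weight 256 rect [351.6 124.1  57.2  57.5  17.1] circ [352.5 124.2  30. ] z [20.8 24.4 29.6]
chuck 466 rect [740.4  63.5  65.9  60.7  34.6] circ [741.   63.8  41.6] z [23.  29.8 36.3]
cup 174 rect [ 757.  -138.    65.8   66.    72.4] circ [ 756.5 -138.1   34.8] z [51.5 62.9 69.7]
glaze 94 rect [ 684.3 -384.2   28.9   26.5   64.6] circ [ 682.8 -383.1   15.7] z [ 80.9  97.6 103.7]
spat 712 rect [ 316.7 -342.6  150.8  121.    88.9] circ [ 320.7 -341.3   93.1] z [ 3.2  5.3 18.4]
```

View pics/crop1.png

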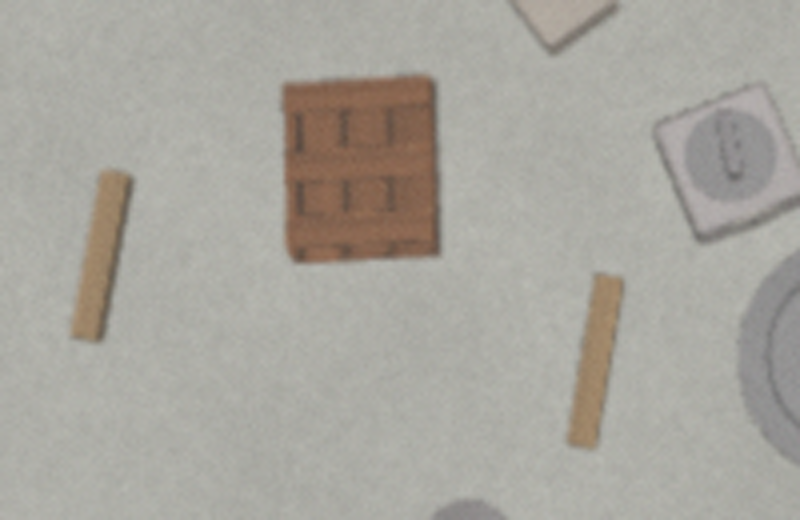

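The case mouth faces the robot (bottom of the crop at y≈250), with bars at (100,255) and (597,360) and the key at (733,145). Next: finer measurements by colour.

```bash
cat > m2.py <<'E'
from h import *
import sys
def meas(tag='t'):
    im,d=grab_frame('top');c=calibration('top');P=cloud(c,d);save(tag,im)
    hsv=cv2.cvtColor(im,cv2.COLOR_RGB2HSV);Z=P[...,2]
    def rect(mask,z,name,amin=60,amax=1e5,):
        cs,_=cv2.findContours(mask.astype(np.uint8),cv2.RETR_EXTERNAL,cv2.CHAIN_APPROX_NONE)
        for k in cs:
            if not amin<cv2.contourArea(k)<amax: continue
            W=onplane(c,k[:,0,:],z)[:,:2]*1000
            (cx,cy),(w,h),a=cv2.minAreaRect(W.astype(np.float32))
            if w<h: w,h,a=h,w,a+90
            a=(a+90)%180-90
            print(name,'px',k[:,0].mean(0).round(),'ctr',np.round([cx,cy],1),'size',np.round([w,h],1),'ang',round(a,1))
    def win(u0,u1,v0,v1):
        m=np.zeros(Z.shape,bool);m[v0:v1,u0:u1]=1;return m
    H,S,V=[hsv[...,i].astype(int) for i in range(3)]
    near=(P[...,0]>.25)&(P[...,0]<.9)&(abs(P[...,1])<.6)
    for p in [(135,214),(259,240),(200,168),(428,245),(60,160),(20,390)]: print(p,hsv[p[1],p[0]],end=' ')
    print()
    rect(near&(H>8)&(H<24)&(S>75)&(V>120)&(Z<.04),.018,'wood',150)
    rect(win(170,230,155,225)&(S>110)&(H<15),.03,'case',400)
    for nm,u0,u1,v0,v1,z0,z1 in [('jar',270,375,160,280,.13,.165),('jar@any',220,480,120,330,.092,.1),('vase',385,460,195,270,.17,.2),('bat',385,455,200,268,.008,.03),('wheel',290,362,205,275,.052,.068),('key',270,315,165,212,.082,.105)]:
        m=win(u0,u1,v0,v1)&(Z>z0)&(Z<z1);Q=P[m]*1000
        if len(Q)<8: continue
        o=cv2.minEnclosingCircle(Q[:,:2].astype(np.float32));r=cv2.minAreaRect(Q[:,:2].astype(np.float32))
        print(nm,len(Q),'circ',np.round([*o[0],o[1]],1),'med',np.round(np.median(Q,0),1),'rect',np.round([*r[0],*r[1],r[2]],1))
if __name__=='__main__': meas(sys.argv[1])
E
python3 m2.py t1
```

```text
(135, 214) [ 16  81 154] (259, 240) [ 17  87 158] (200, 168) [ 23  18 173] (428, 245) [ 17  84 161] (60, 160) [ 9 88 96] (20, 390) [ 17  25 165] 
wood px [259. 240.] ctr [478.6  36.4] size [115.2  15.5] ang -9.2
wood px [420. 232.] ctr [ 490.9 -406.7] size [154.9 154.9] ang -0.8
wood px [135. 214.] ctr [556.9 383.8] size [113.5  16.8] ang -8.7
wood px [200. 192.] ctr [616.1 202.5] size [127.  101.6] ang 3.2
wood px [286. 117.] ctr [851.  -48.8] size [615.5  92.6] ang 89.6
jar 225 circ [ 475.3 -152.7   22.7] med [ 476.  -153.2  146.3] rect [ 474.7 -153.8   42.    44.8   48.1]
jar@any 426 circ [ 522.  -332.5  300. ] med [ 502.  -216.8   96.4] rect [ 480.1 -342.5  407.7  517.9   10.7]
vase 77 circ [ 500.2 -420.9   13. ] med [ 499.6 -421.1  183.2] rect [ 500.3 -420.9   21.1   25.1   44.9]
bat 2038 circ [ 495.  -416.8  117.8] med [ 476.  -391.4   17.4] rect [ 491.5 -413.4  193.4  189.3   88.5]
wheel 2227 circ [ 472.6 -146.1   85.3] med [ 462.1 -138.3   60. ] rect [ 472.8 -145.5  167.   169.5   89.2]
key 64 circ [613.3 -57.5  21.8] med [612.6 -58.7  91.3] rect [613.5 -58.2  43.1  10.1  12.1]
```

Call:
servo_tool(moves=[{"dz": 0.04, "jaw": 1}, {"dz": 0.04}, {"dx": 0.026, "dy": 0.05}, {"dx": 0.026, "dy": 0.05}, {"dx": 0.026, "dy": 0.05}, {"dx": 0.026, "dy": 0.05}, {"dx": 0.026, "dy": 0.05}, {"dx": 0.026, "dy": 0.05}, {"dx": 0.026, "dy": 0.05}, {"dx": 0.026, "dy": 0.05}])

```text
$.moves[0]: bad value
```

Call:
servo_tool(moves=[{"dx": 0, "dy": 0, "dz": 0.04, "roll": 0, "jaw": 1}, {"dx": 0, "dy": 0, "dz": 0.04, "roll": 0, "jaw": 1}, {"dx": 0.026, "dy": 0.05, "dz": 0, "roll": 0, "jaw": 1}, {"dx": 0.026, "dy": 0.05, "dz": 0, "roll": 0, "jaw": 1}, {"dx": 0.026, "dy": 0.05, "dz": 0, "roll": 0, "jaw": 1}, {"dx": 0.026, "dy": 0.05, "dz": 0, "roll": 0, "jaw": 1}, {"dx": 0.026, "dy": 0.05, "dz": 0, "roll": 0, "jaw": 1}, {"dx": 0.026, "dy": 0.05, "dz": 0, "roll": 0, "jaw": 1}, {"dx": 0.026, "dy": 0.05, "dz": 0, "roll": 0, "jaw": 1}, {"dx": 0.026, "dy": 0.05, "dz": 0, "roll": 0, "jaw": 1}])

```text
t: 1.4
eef_pos: [0.4302, -0.2357, 0.3067]
ee_rot: [-3.141, 0.0, -2.807]
force: [1.5, -0.5, 0.3]
width: 0.0878
gripper_force: 0.0
```

Call:
servo_tool(moves=[{"dx": 0.0225, "dy": 0.0415, "dz": 0, "roll": 0, "jaw": 1}, {"dx": 0.0225, "dy": 0.0415, "dz": 0, "roll": 0, "jaw": 1}, {"dx": 0, "dy": 0, "dz": -0.04, "roll": 0, "jaw": 1}, {"dx": 0, "dy": 0, "dz": -0.05, "roll": 0, "jaw": 1}, {"dx": 0, "dy": 0, "dz": -0.04, "roll": 0, "jaw": 1}, {"dx": 0, "dy": 0, "dz": -0.03, "roll": 0, "jaw": 1}, {"dx": 0, "dy": 0, "dz": -0.03, "roll": 0, "jaw": 1}, {"dx": 0, "dy": 0, "dz": 0, "roll": 0, "jaw": 0.3}, {"dx": 0, "dy": 0, "dz": 0, "roll": 0, "jaw": 0.3}, {"dx": 0, "dy": 0, "dz": 0, "roll": 0, "jaw": 0.3}], newtons=20)

```text
t: 2.65
eef_pos: [0.4757, -0.1545, 0.118]
ee_rot: [-3.141, 0.002, -2.807]
force: [0.3, -0.4, 0.2]
width: 0.0632
gripper_force: 0.0
```

Call:
servo_tool(moves=[{"dx": 0, "dy": 0, "dz": 0, "roll": 0, "jaw": 0.3}, {"dx": 0, "dy": 0, "dz": 0, "roll": 0, "jaw": 0.3}, {"dx": 0, "dy": 0, "dz": 0, "roll": 0, "jaw": 0.3}, {"dx": 0, "dy": 0, "dz": 0, "roll": 0, "jaw": 0.3}, {"dx": 0, "dy": 0, "dz": 0.005, "roll": 0, "jaw": 0.3}, {"dx": 0, "dy": 0, "dz": 0.01, "roll": 0, "jaw": 0.3}, {"dx": 0, "dy": 0, "dz": 0.01, "roll": 0, "jaw": 0.3}, {"dx": 0, "dy": 0, "dz": 0.01, "roll": 0, "jaw": 0.3}, {"dx": 0, "dy": 0, "dz": 0, "roll": 0, "jaw": 0.3}, {"dx": 0, "dy": 0, "dz": 0, "roll": 0, "jaw": 0.3}])

```text
t: 3.9
eef_pos: [0.4745, -0.1544, 0.1514]
ee_rot: [3.141, -0.0, -2.807]
force: [0.2, -0.1, -3.3]
width: 0.0504
gripper_force: 20.0
```

Call:
servo_tool(moves=[{"dx": 0.029, "dy": -0.023, "dz": 0, "roll": 0, "jaw": 0.3}, {"dx": 0.029, "dy": -0.023, "dz": 0, "roll": 0, "jaw": 0.3}, {"dx": 0.029, "dy": -0.023, "dz": 0, "roll": 0, "jaw": 0.3}, {"dx": 0.029, "dy": -0.023, "dz": 0, "roll": 0, "jaw": 0.3}, {"dx": 0.029, "dy": -0.023, "dz": 0, "roll": 0, "jaw": 0.3}, {"dx": 0, "dy": 0, "dz": -0.03, "roll": 0, "jaw": 0.3}, {"dx": 0, "dy": 0, "dz": -0.03, "roll": 0, "jaw": 0.3}, {"dx": 0, "dy": 0, "dz": -0.02, "roll": 0, "jaw": 0.3}, {"dx": 0, "dy": 0, "dz": -0.007, "roll": 0, "jaw": 0.3}, {"dx": 0, "dy": 0, "dz": 0, "roll": 0, "jaw": 0.3}])

```text
t: 5.15
eef_pos: [0.6196, -0.2695, 0.0641]
ee_rot: [3.141, -0.001, -2.807]
force: [0.5, 0.1, -3.3]
width: 0.0506
gripper_force: 20.0
```

Call:
servo_tool(moves=[{"dx": 0, "dy": 0, "dz": -0.002, "roll": 0, "jaw": 0.3}, {"dx": 0, "dy": 0, "dz": -0.002, "roll": 0, "jaw": 0.3}, {"dx": 0, "dy": 0, "dz": -0.002, "roll": 0, "jaw": 0.3}, {"dx": 0, "dy": 0, "dz": -0.001, "roll": 0, "jaw": 0.3}, {"dx": 0, "dy": 0, "dz": 0, "roll": 0, "jaw": 0.3}, {"dx": 0, "dy": 0, "dz": 0, "roll": 0, "jaw": 0.7}, {"dx": 0, "dy": 0, "dz": 0, "roll": 0, "jaw": 1}, {"dx": 0, "dy": 0, "dz": 0, "roll": 0, "jaw": 1}, {"dx": 0, "dy": 0, "dz": 0, "roll": 0, "jaw": 1}, {"dx": 0, "dy": 0, "dz": 0, "roll": 0, "jaw": 1}])

```text
t: 6.4
eef_pos: [0.6198, -0.2695, 0.0576]
ee_rot: [-3.141, 0.0, -2.807]
force: [-0.3, -0.6, -0.7]
width: 0.087
gripper_force: 0.0
```

Call:
servo_tool(moves=[{"dx": 0, "dy": 0, "dz": 0.05, "roll": 0, "jaw": 1}, {"dx": 0, "dy": 0, "dz": 0.05, "roll": 0, "jaw": 1}, {"dx": 0, "dy": 0, "dz": 0.05, "roll": 0, "jaw": 1}, {"dx": 0, "dy": 0, "dz": 0.05, "roll": 0, "jaw": 1}, {"dx": -0.03, "dy": -0.038, "dz": 0, "roll": 0, "jaw": 1}, {"dx": -0.03, "dy": -0.038, "dz": 0, "roll": 0, "jaw": 1}, {"dx": -0.03, "dy": -0.038, "dz": 0, "roll": 0, "jaw": 1}, {"dx": -0.03, "dy": -0.038, "dz": 0, "roll": 0, "jaw": 1}, {"dx": 0, "dy": 0, "dz": 0, "roll": 0, "jaw": 1}, {"dx": 0, "dy": 0, "dz": 0, "roll": 0, "jaw": 1}])

```text
t: 7.65
eef_pos: [0.4996, -0.4216, 0.2576]
ee_rot: [3.142, 0.0, -2.808]
force: [-0.7, 0.2, -0.1]
width: 0.0875
gripper_force: 0.0
```

Call:
servo_tool(moves=[{"dx": 0, "dy": 0, "dz": -0.04, "roll": 0, "jaw": 0.8}, {"dx": 0, "dy": 0, "dz": -0.04, "roll": 0, "jaw": 0.8}, {"dx": 0, "dy": 0, "dz": -0.04, "roll": 0, "jaw": 0.8}, {"dx": 0, "dy": 0, "dz": 0, "roll": 0, "jaw": 0.15}, {"dx": 0, "dy": 0, "dz": 0, "roll": 0, "jaw": 0.15}, {"dx": 0, "dy": 0, "dz": 0, "roll": 0, "jaw": 0.15}, {"dx": 0, "dy": 0, "dz": 0, "roll": 0, "jaw": 0.15}, {"dx": 0, "dy": 0, "dz": 0, "roll": 0, "jaw": 0.15}, {"dx": 0, "dy": 0, "dz": 0, "roll": 0, "jaw": 0.15}, {"dx": 0, "dy": 0, "dz": 0, "roll": 0, "jaw": 0.15}])

```text
t: 8.9
eef_pos: [0.5006, -0.4223, 0.139]
ee_rot: [-3.139, 0.001, -2.807]
force: [1.0, -0.7, 6.2]
width: 0.0319
gripper_force: 20.0
```

Call:
servo_tool(moves=[{"dx": 0, "dy": 0, "dz": 0.005, "roll": 0, "jaw": 0.15}, {"dx": 0, "dy": 0, "dz": 0.01, "roll": 0, "jaw": 0.15}, {"dx": 0, "dy": 0, "dz": 0.02, "roll": 0, "jaw": 0.15}, {"dx": 0, "dy": 0, "dz": 0.025, "roll": 0, "jaw": 0.15}, {"dx": 0, "dy": 0, "dz": 0.02, "roll": 0, "jaw": 0.15}, {"dx": 0, "dy": 0.01, "dz": 0, "roll": 0, "jaw": 0.15}, {"dx": 0, "dy": 0.02, "dz": 0, "roll": 0, "jaw": 0.15}, {"dx": 0, "dy": 0.02, "dz": 0, "roll": 0, "jaw": 0.15}, {"dx": 0, "dy": 0.01, "dz": 0, "roll": 0, "jaw": 0.15}, {"dx": 0, "dy": 0, "dz": 0, "roll": 0, "jaw": 0.15}], newtons=25)

```text
t: 10.15
eef_pos: [0.5, -0.3604, 0.2176]
ee_rot: [-3.142, 0.0, -2.805]
force: [0.5, -0.3, -2.9]
width: 0.0321
gripper_force: 25.0
```

```bash
python3 - <<'E'
from h import *
im,d=grab_frame('scene');save('s2',im[150:450,100:500])
E
```

```text
(no output)
```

View pics/s2.png

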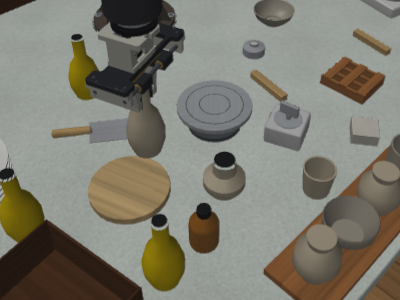

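The vase hangs upright at (146,130), the jar stands on the bench at (224,178), and the bat (130,188) is clear.

Call:
servo_tool(moves=[{"dx": -0.004, "dy": 0.03, "dz": 0, "roll": 0, "jaw": 0.15}, {"dx": -0.005, "dy": 0.04, "dz": 0, "roll": 0, "jaw": 0.15}, {"dx": -0.005, "dy": 0.04, "dz": 0, "roll": 0, "jaw": 0.15}, {"dx": -0.005, "dy": 0.04, "dz": 0, "roll": 0, "jaw": 0.15}, {"dx": -0.005, "dy": 0.04, "dz": 0, "roll": 0, "jaw": 0.15}, {"dx": -0.004, "dy": 0.024, "dz": 0, "roll": 0, "jaw": 0.15}, {"dx": 0, "dy": 0, "dz": -0.01, "roll": 0, "jaw": 0.15}, {"dx": 0, "dy": 0, "dz": -0.01, "roll": 0, "jaw": 0.15}, {"dx": 0, "dy": 0, "dz": -0.007, "roll": 0, "jaw": 0.15}, {"dx": 0, "dy": 0, "dz": 0, "roll": 0, "jaw": 0.15}])

```text
t: 11.45
eef_pos: [0.4713, -0.1482, 0.1896]
ee_rot: [3.141, -0.002, -2.808]
force: [0.1, -0.6, -3.1]
width: 0.0318
gripper_force: 25.0
```

Call:
servo_tool(moves=[{"dx": 0, "dy": 0, "dz": -0.0015, "roll": 0, "jaw": 0.15}, {"dx": 0, "dy": 0, "dz": -0.0015, "roll": 0, "jaw": 0.15}, {"dx": 0, "dy": 0, "dz": -0.0015, "roll": 0, "jaw": 0.15}, {"dx": 0, "dy": 0, "dz": -0.0015, "roll": 0, "jaw": 0.15}, {"dx": 0, "dy": 0, "dz": 0, "roll": 0, "jaw": 0.15}, {"dx": 0, "dy": 0, "dz": 0, "roll": 0, "jaw": 0.15}, {"dx": 0, "dy": 0, "dz": 0, "roll": 0, "jaw": 0.15}, {"dx": 0, "dy": 0, "dz": 0, "roll": 0, "jaw": 0.15}, {"dx": 0, "dy": 0, "dz": 0, "roll": 0, "jaw": 0.15}, {"dx": 0, "dy": 0, "dz": 0, "roll": 0, "jaw": 0.15}])

```text
t: 12.7
eef_pos: [0.4718, -0.1475, 0.1846]
ee_rot: [3.142, 0.0, -2.807]
force: [0.3, -0.7, -3.2]
width: 0.0322
gripper_force: 25.0
```

Call:
servo_tool(moves=[{"dx": 0, "dy": 0, "dz": -0.001, "roll": 0, "jaw": 0.15}, {"dx": 0, "dy": 0, "dz": -0.001, "roll": 0, "jaw": 0.15}, {"dx": 0, "dy": 0, "dz": -0.001, "roll": 0, "jaw": 0.15}, {"dx": 0, "dy": 0, "dz": -0.001, "roll": 0, "jaw": 0.15}, {"dx": 0, "dy": 0, "dz": 0, "roll": 0, "jaw": 0.15}, {"dx": 0, "dy": 0, "dz": 0, "roll": 0, "jaw": 0.15}, {"dx": 0, "dy": 0, "dz": 0, "roll": 0, "jaw": 0.15}, {"dx": 0, "dy": 0, "dz": 0, "roll": 0, "jaw": 0.15}, {"dx": 0, "dy": 0, "dz": 0, "roll": 0, "jaw": 0.15}, {"dx": 0, "dy": 0, "dz": 0, "roll": 0, "jaw": 0.15}])

```text
t: 13.95
eef_pos: [0.4721, -0.1476, 0.1809]
ee_rot: [-3.141, 0.001, -2.807]
force: [-0.4, -1.0, 5.7]
width: 0.0323
gripper_force: 25.0
```

Call:
servo_tool(moves=[{"dx": 0, "dy": 0, "dz": 0, "roll": 0, "jaw": 0.5}, {"dx": 0, "dy": 0, "dz": 0, "roll": 0, "jaw": 0.8}, {"dx": 0, "dy": 0, "dz": 0, "roll": 0, "jaw": 1}, {"dx": 0, "dy": 0, "dz": 0, "roll": 0, "jaw": 1}, {"dx": 0, "dy": 0, "dz": 0.03, "roll": 0, "jaw": 1}, {"dx": 0, "dy": 0, "dz": 0.04, "roll": 0, "jaw": 1}, {"dx": 0, "dy": 0, "dz": 0.03, "roll": 0, "jaw": 1}, {"dx": 0.05, "dy": -0.04, "dz": 0, "roll": 0, "jaw": 1}, {"dx": 0.05, "dy": -0.04, "dz": 0, "roll": 0, "jaw": 1}, {"dx": 0.048, "dy": -0.042, "dz": 0, "roll": 0, "jaw": 1}])

```text
t: 15.2
eef_pos: [0.618, -0.2679, 0.2806]
ee_rot: [-3.141, 0.001, -2.806]
force: [0.8, 1.4, 0.4]
width: 0.0876
gripper_force: 0.0
```

```bash
python3 m2.py t2 | grep -E "wood|case|bat|jar"; python3 - <<'E'
from h import *
print(get_state()['eef_pos'])
im,d=grab_frame('scene');c=calibration('scene');P=cloud(c,d);Z=P[...,2]
def b(n,x,y,r,z0,z1):
    m=(np.hypot(P[...,0]-x,P[...,1]-y)<r)&(Z>z0)&(Z<z1);Q=P[m][:,:2]*1000
    print(n,len(Q),[np.round(v,1) for v in cv2.minEnclosingCircle(Q.astype(np.float32))] if len(Q)>3 else 0)
b('jar',.62,-.27,.08,.078,.096);b('vase',.4726,-.146,.08,.21,.24)
E
```

```text
wood px [418. 234.] ctr [ 490.9 -406.7] size [154.9 154.9] ang -0.8
wood px [135. 214.] ctr [556.3 383.6] size [114.7  16.9] ang -8.8
wood px [199. 192.] ctr [616.  201.9] size [126.8 103.1] ang 2.9
wood px [342. 123.] ctr [ 816.5 -201. ] size [149.2  24.2] ang 89.5
wood px [215. 118.] ctr [852.5 149.4] size [219.5  95.1] ang -89.6
jar 337 circ [ 470.2 -146.7   33.7] med [ 460.  -143.3  151.2] rect [ 469.5 -147.1   64.    61.5   89. ]
jar@any 230 circ [ 484.  -381.1  299.1] med [ 617.5 -266.9   95.7] rect [ 531.4 -328.7  215.8  597.4   47.9]
bat 2663 circ [ 491.5 -411.   132. ] med [ 490.4 -406.9   17.6] rect [ 491.5 -410.7  176.9  196.5    0.6]
[ 0.62192151 -0.27230039  0.27655736]
jar 297 [array([ 622.7, -271. ]), np.float64(24.8)]
vase 0 0
```

Call:
servo_tool(moves=[{"dx": 0, "dy": 0, "dz": -0.05, "roll": 0, "jaw": 1}, {"dx": 0, "dy": 0, "dz": -0.05, "roll": 0, "jaw": 1}, {"dx": 0, "dy": 0, "dz": -0.05, "roll": 0, "jaw": 1}, {"dx": 0, "dy": 0, "dz": -0.04, "roll": 0, "jaw": 1}, {"dx": 0, "dy": 0, "dz": -0.028, "roll": 0, "jaw": 1}, {"dx": 0, "dy": 0, "dz": 0, "roll": 0, "jaw": 0.3}, {"dx": 0, "dy": 0, "dz": 0, "roll": 0, "jaw": 0.3}, {"dx": 0, "dy": 0, "dz": 0, "roll": 0, "jaw": 0.3}, {"dx": 0, "dy": 0, "dz": 0, "roll": 0, "jaw": 0.3}, {"dx": 0, "dy": 0, "dz": 0, "roll": 0, "jaw": 0.3}], newtons=20)

```text
t: 16.55
eef_pos: [0.6176, -0.2675, 0.0643]
ee_rot: [-3.139, 0.002, -2.806]
force: [1.1, -3.1, 5.4]
width: 0.0507
gripper_force: 20.0
```

Call:
servo_tool(moves=[{"dx": 0, "dy": 0, "dz": 0, "roll": 0, "jaw": 0.3}, {"dx": 0, "dy": 0, "dz": 0, "roll": 0, "jaw": 0.3}, {"dx": 0, "dy": 0, "dz": 0.005, "roll": 0, "jaw": 0.3}, {"dx": 0, "dy": 0, "dz": 0.015, "roll": 0, "jaw": 0.3}, {"dx": 0, "dy": 0, "dz": 0.02, "roll": 0, "jaw": 0.3}, {"dx": 0, "dy": 0, "dz": 0.01, "roll": 0, "jaw": 0.3}, {"dx": -0.02, "dy": -0.02, "dz": 0, "roll": 0, "jaw": 0.3}, {"dx": -0.03, "dy": -0.03, "dz": 0, "roll": 0, "jaw": 0.3}, {"dx": -0.03, "dy": -0.03, "dz": 0, "roll": 0, "jaw": 0.3}, {"dx": 0, "dy": 0, "dz": 0, "roll": 0, "jaw": 0.3}])

```text
t: 17.8
eef_pos: [0.5326, -0.3486, 0.112]
ee_rot: [3.14, -0.002, -2.81]
force: [-0.4, 0.2, -3.6]
width: 0.0503
gripper_force: 20.0
```

Call:
servo_tool(moves=[{"dx": -0.02, "dy": -0.03, "dz": 0, "roll": 0, "jaw": 0.3}, {"dx": -0.021, "dy": -0.029, "dz": 0, "roll": 0, "jaw": 0.3}, {"dx": 0, "dy": 0, "dz": 0, "roll": 0, "jaw": 0.3}, {"dx": 0, "dy": 0, "dz": -0.015, "roll": 0, "jaw": 0.3}, {"dx": 0, "dy": 0, "dz": -0.01, "roll": 0, "jaw": 0.3}, {"dx": 0, "dy": 0, "dz": -0.002, "roll": 0, "jaw": 0.3}, {"dx": 0, "dy": 0, "dz": -0.0015, "roll": 0, "jaw": 0.3}, {"dx": 0, "dy": 0, "dz": -0.0015, "roll": 0, "jaw": 0.3}, {"dx": 0, "dy": 0, "dz": 0, "roll": 0, "jaw": 0.3}, {"dx": 0, "dy": 0, "dz": 0, "roll": 0, "jaw": 0.3}])

```text
t: 19.05
eef_pos: [0.4955, -0.4058, 0.0828]
ee_rot: [-3.141, 0.0, -2.807]
force: [0.3, 0.2, -3.4]
width: 0.0506
gripper_force: 20.0
```

Call:
servo_tool(moves=[{"dx": -0.003, "dy": -0.002, "dz": -0.001, "roll": 0, "jaw": 0.3}, {"dx": 0, "dy": 0, "dz": -0.001, "roll": 0, "jaw": 0.3}, {"dx": 0, "dy": 0, "dz": -0.001, "roll": 0, "jaw": 0.3}, {"dx": 0, "dy": 0, "dz": -0.001, "roll": 0, "jaw": 0.3}, {"dx": 0, "dy": 0, "dz": -0.001, "roll": 0, "jaw": 0.3}, {"dx": 0, "dy": 0, "dz": 0, "roll": 0, "jaw": 0.3}, {"dx": 0, "dy": 0, "dz": 0, "roll": 0, "jaw": 0.3}, {"dx": 0, "dy": 0, "dz": 0, "roll": 0, "jaw": 0.3}, {"dx": 0, "dy": 0, "dz": 0, "roll": 0, "jaw": 0.3}, {"dx": 0, "dy": 0, "dz": 0, "roll": 0, "jaw": 0.3}])

```text
t: 20.3
eef_pos: [0.4957, -0.4088, 0.0811]
ee_rot: [-3.136, 0.005, -2.805]
force: [3.6, 4.0, 11.8]
width: 0.0505
gripper_force: 20.0
```

Call:
servo_tool(moves=[{"dx": 0, "dy": 0, "dz": 0, "roll": 0, "jaw": 0.7}, {"dx": 0, "dy": 0, "dz": 0, "roll": 0, "jaw": 1}, {"dx": 0, "dy": 0, "dz": 0, "roll": 0, "jaw": 1}, {"dx": 0, "dy": 0, "dz": 0, "roll": 0, "jaw": 1}, {"dx": 0, "dy": 0, "dz": 0.04, "roll": 0, "jaw": 1}, {"dx": 0, "dy": 0, "dz": 0.06, "roll": 0, "jaw": 1}, {"dx": 0, "dy": 0, "dz": 0.06, "roll": 0, "jaw": 1}, {"dx": 0, "dy": 0, "dz": 0.06, "roll": 0, "jaw": 1}, {"dx": 0, "dy": 0.05, "dz": 0, "roll": -7, "jaw": 1}, {"dx": 0, "dy": 0.06, "dz": 0, "roll": -7, "jaw": 1}])

```text
t: 21.55
eef_pos: [0.4923, -0.2973, 0.2977]
ee_rot: [-3.142, 0.001, -3.057]
force: [1.5, 0.5, 0.2]
width: 0.0877
gripper_force: 0.0
```

Call:
servo_tool(moves=[{"dx": 0, "dy": 0.06, "dz": 0, "roll": -7, "jaw": 1}, {"dx": 0, "dy": 0.06, "dz": 0, "roll": -7, "jaw": 1}, {"dx": 0, "dy": 0.06, "dz": 0, "roll": 0, "jaw": 1}, {"dx": -0.01, "dy": 0.06, "dz": 0, "roll": 0, "jaw": 1}, {"dx": -0.01, "dy": 0.06, "dz": 0, "roll": 0, "jaw": 1}, {"dx": -0.01, "dy": 0.035, "dz": 0, "roll": 0, "jaw": 1}, {"dx": 0, "dy": 0, "dz": -0.05, "roll": 0, "jaw": 0.6}, {"dx": 0, "dy": 0, "dz": -0.05, "roll": 0, "jaw": 0.6}, {"dx": 0, "dy": 0, "dz": 0, "roll": 0, "jaw": 0.6}, {"dx": 0, "dy": 0, "dz": 0, "roll": 0, "jaw": 0.6}])

```text
t: 22.8
eef_pos: [0.4635, 0.0373, 0.1994]
ee_rot: [3.141, 0.002, 2.988]
force: [0.3, 0.7, 1.1]
width: 0.0549
gripper_force: 0.0
```

```bash
python3 m2.py t3 | grep -E "wood|case|bat|jar"; python3 - <<'E'
from h import *
print(get_state()['eef_pos'],get_state()['ee_rot'])
c=calibration('wrist');im,d=grab_frame('wrist');save('w1',im);np.save('w1.npy',d);np.savez('w1c',**c)
E
```

```text
wood px [419. 234.] ctr [ 490.9 -406.7] size [154.9 154.8] ang -0.8
wood px [192. 176.] ctr [653.2 219.7] size [71.3 51.3] ang -87.0
wood px [222. 120.] ctr [837.2 133.7] size [251.8  63.9] ang 88.9
wood px [333. 118.] ctr [ 835.7 -181.8] size [351.3  69.2] ang -87.8
jar 331 circ [ 470.6 -146.9   34.1] med [ 459.5 -144.6  151.4] rect [ 469.2 -147.1   64.    64.6   88.3]
jar@any 301 circ [ 517.6 -331.7  302.3] med [ 512.7 -383.1   96.1] rect [ 480.4 -344.5  406.3  518.8   11.2]
bat 1873 circ [ 491.4 -415.3  118.5] med [ 477.  -400.2   17.4] rect [ 489.4 -408.   190.1  163.8    1.9]
[0.46384023 0.03749606 0.19973671] [3.14053245e+00 2.74940828e-03 2.98783855e+00]
```

View pics/w1.png

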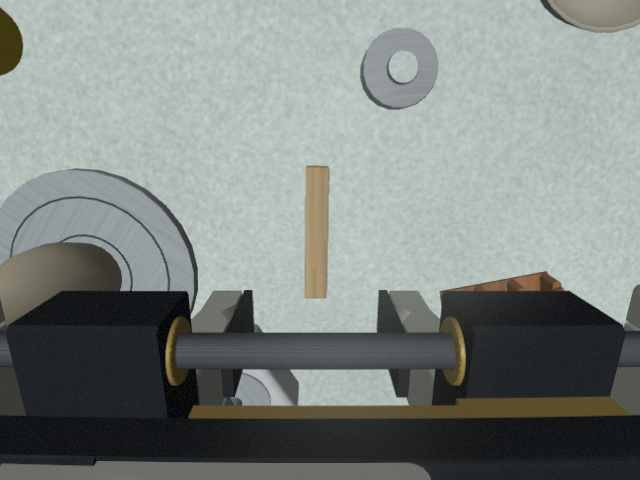

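View pics/t3.png

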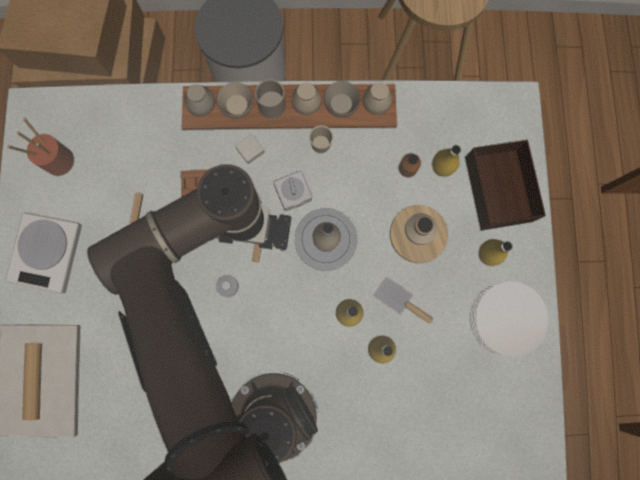

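The top view shows no third bar anywhere; the vase stands on the wheel (327,235), the jar on the bat (423,228). The wrist view shows bar B at (317,231).

```bash
cat > wb.py <<'E'
from h import *
def bar(u0=200,u1=440,v0=0,v1=330,z=.018,sz=None,name='w'):
    s=get_state();c=calibration('wrist');im,d=grab_frame('wrist');save(name,im)
    hsv=cv2.cvtColor(im,cv2.COLOR_RGB2HSV).astype(int);H,S,V=hsv[...,0],hsv[...,1],hsv[...,2]
    m=(H>8)&(H<24)&(S>70)&(V>110);w=np.zeros_like(m);w[v0:v1,u0:u1]=1
    cs,_=cv2.findContours((m&w).astype(np.uint8),cv2.RETR_EXTERNAL,cv2.CHAIN_APPROX_NONE)
    print('tcp',s['eef_pos'].round(4),'yaw',np.degrees(s['ee_rot'][2]).round(2))
    for k in cs:
        if cv2.contourArea(k)<300: continue
        W=onplane(c,k[:,0,:],z)[:,:2]*1000
        (cx,cy),(a,b),g=cv2.minAreaRect(W.astype(np.float32))
        if a<b: a,b,g=b,a,g+90
        g=(g+90)%180-90
        print('px',k[:,0].mean(0).round(),'ctr',np.round([cx,cy],1),'size',np.round([a,b],1),'ang',round(g,2),'depthz',np.round(np.nanmedian(cloud(c,d)[tuple(k[:,0,::-1].T)][:,2])*1000,1))
if __name__=='__main__': bar()
E
python3 wb.py
```

```text
tcp [0.4638 0.0375 0.1997] yaw 171.18
px [316. 232.] ctr [478.4  36.1] size [119.2  18.6] ang -9.62 depthz 18.8
```

Call:
servo_tool(moves=[{"dx": -0.0165, "dy": 0.0035, "dz": 0, "roll": -0.8, "jaw": 0.6}, {"dx": -0.0165, "dy": 0.0035, "dz": -0.03, "roll": 0, "jaw": 0.6}, {"dx": 0, "dy": 0, "dz": -0.04, "roll": 0, "jaw": 0.6}, {"dx": 0, "dy": 0, "dz": -0.05, "roll": 0, "jaw": 0.6}, {"dx": 0, "dy": 0, "dz": -0.04, "roll": 0, "jaw": 0.6}, {"dx": 0, "dy": 0, "dz": -0.025, "roll": 0, "jaw": 0.6}, {"dx": 0, "dy": 0, "dz": -0.01, "roll": 0, "jaw": 0.6}, {"dx": 0, "dy": 0, "dz": 0, "roll": 0, "jaw": 0.6}, {"dx": 0, "dy": 0, "dz": 0, "roll": 0, "jaw": 0.6}, {"dx": 0, "dy": 0, "dz": 0, "roll": 0, "jaw": 0.6}])

```text
t: 24.2
eef_pos: [0.4301, 0.0447, 0.0036]
ee_rot: [3.14, 0.002, 2.974]
force: [-0.3, 0.2, 0.2]
width: 0.0527
gripper_force: 0.0
```

Call:
servo_tool(moves=[{"dx": 0, "dy": 0, "dz": 0, "roll": 0, "jaw": 0.1}, {"dx": 0, "dy": 0, "dz": 0, "roll": 0, "jaw": 0.1}, {"dx": 0, "dy": 0, "dz": 0, "roll": 0, "jaw": 0.1}, {"dx": 0, "dy": 0, "dz": 0, "roll": 0, "jaw": 0.1}, {"dx": 0, "dy": 0, "dz": 0, "roll": 0, "jaw": 0.1}, {"dx": 0, "dy": 0, "dz": 0, "roll": 0, "jaw": 0.1}, {"dx": 0, "dy": 0, "dz": 0.005, "roll": 0, "jaw": 0.1}, {"dx": 0, "dy": 0, "dz": 0.02, "roll": 0, "jaw": 0.1}, {"dx": 0, "dy": 0, "dz": 0.025, "roll": 0, "jaw": 0.1}, {"dx": 0, "dy": 0, "dz": 0, "roll": 0, "jaw": 0.1}], newtons=30)

```text
t: 25.45
eef_pos: [0.4306, 0.0449, 0.0543]
ee_rot: [3.139, 0.003, 2.974]
force: [0.5, 0.2, -0.9]
width: 0.0197
gripper_force: 30.0
```

Call:
servo_tool(moves=[{"dx": 0, "dy": 0, "dz": 0.05, "roll": 2, "jaw": 0.1}, {"dx": 0, "dy": 0, "dz": 0.05, "roll": 3, "jaw": 0.1}, {"dx": 0, "dy": 0, "dz": 0.05, "roll": 4, "jaw": 0.1}, {"dx": 0.03, "dy": 0.02, "dz": 0.05, "roll": 4, "jaw": 0.1}, {"dx": 0.05, "dy": 0.025, "dz": 0, "roll": 0, "jaw": 0.1}, {"dx": 0.05, "dy": 0.025, "dz": 0, "roll": 0, "jaw": 0.1}, {"dx": 0.05, "dy": 0.025, "dz": 0, "roll": 0, "jaw": 0.1}, {"dx": 0.05, "dy": 0.025, "dz": 0, "roll": 0, "jaw": 0.1}, {"dx": 0.05, "dy": 0.025, "dz": 0, "roll": 0, "jaw": 0.1}, {"dx": 0, "dy": 0, "dz": 0, "roll": 0, "jaw": 0.1}])

```text
t: 26.7
eef_pos: [0.7112, 0.1905, 0.2472]
ee_rot: [-3.139, -0.006, -3.083]
force: [-0.4, 0.2, -1.3]
width: 0.0197
gripper_force: 30.0
```

```bash
python3 - <<'E'
from h import *
import time
print(get_state()['eef_pos'],get_state()['ee_rot'])
c=calibration('wrist');im,d=grab_frame('wrist');save('w2',im);np.save('w2.npy',d);np.savez('w2c',**c)
E
```

```text
[0.71116025 0.19054613 0.24717584] [-3.13945411 -0.00550322 -3.08260447]
```

View pics/w2.png

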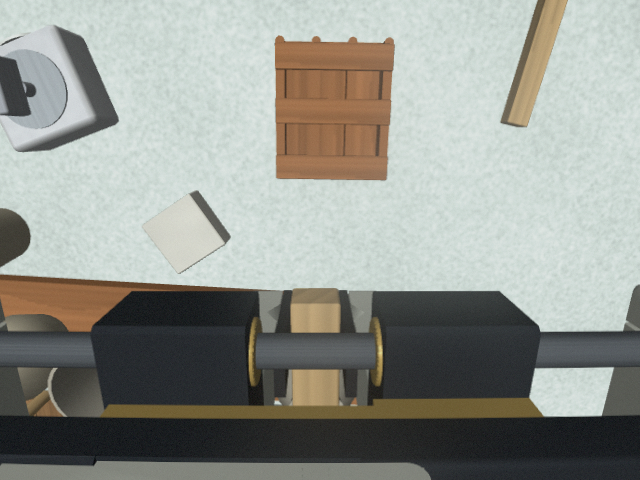

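Wrist view: the case spans (277–392, 37–180) with its rounded divider noses (mouth) at the top, and bar A's end is at (515,125).

```bash
python3 - <<'E'
from h import *
c=dict(np.load('w2c.npz'));im=cv2.cvtColor(cv2.imread('pics/w2.png'),cv2.COLOR_BGR2RGB)
hsv=cv2.cvtColor(im,cv2.COLOR_RGB2HSV).astype(int);m=(hsv[...,1]>90)&(hsv[...,0]<16);m[:,:260]=0;m[:,410:]=0;m[200:]=0
L=[];R=[]
for v in range(50,172):
    u=np.where(m[v])[0]; L.append((u[0]-.5,v)); R.append((u[-1]+.5,v))
fit=[]
for E,n in ((L,'L'),(R,'R')):
    W=onplane(c,np.array(E),.030)[:,:2]*1000
    for _ in range(3):
        p=np.polyfit(W[:,0],W[:,1],1);r=W[:,1]-np.polyval(p,W[:,0]);W=W[abs(r)<max(1,2*r.std())]
    print(n,np.degrees(np.arctan(p[0])),'y@616',np.polyval(p,616),r.std());fit.append(p)
v=np.where(m.any(1))[0];print('v range',v[0],v[-1])
for vv,z in ((v[0],.03),(v[0]+4,.03),(v[-1],0),(v[-1],.03)): print(vv,z,onplane(c,[[332,vv]],z)*1000)
P=cloud(c,np.load('w2.npy'));Q=P[40:182,275:395].reshape(-1,3);Q=Q[(Q[:,2]>.025)&(Q[:,2]<.034)]
print(cv2.minAreaRect((Q[:,:2]*1000).astype(np.float32)), np.median(Q[:,2]))
# column profile brightness along centre of slot to find bridge edges
g=cv2.cvtColor(im,cv2.COLOR_RGB2GRAY)[30:190,300:335].mean(1);dg=np.diff(g)
for i in np.argsort(-abs(dg))[:8]: print(i+30.5,round(dg[i],1),onplane(c,[[320,i+30.5]],.03)[0,:2]*1000)
E
```

```text
L 2.745205437669537 y@616 148.73459749242645 0.350657896035495
R 2.2148247696412953 y@616 251.3476990954531 0.44986666749776955
v range 36 179
36 0.03 [[555.37104578 195.44628651  30.        ]]
40 0.03 [[558.54404784 195.66351334  30.        ]]
179 0 [[681.27057892 205.29088035   0.        ]]
179 0.03 [[678.01139813 203.90761053  30.        ]]
((617.3125610351562, 200.44532775878906), (121.58588409423828, 103.88272094726562), 2.4992806911468506) 0.030644213048204423
41.5 -63.4 [560.3448227  185.37397985]
178.5 54.6 [678.20777775 192.60747649]
68.5 -37.3 [582.1538869  186.70982185]
179.5 35.2 [679.14134129 192.66489895]
69.5 31.1 [582.97366685 186.76006009]
122.5 -19.5 [627.75050925 189.5067177 ]
40.5 -18.2 [559.54879006 185.32524665]
67.5 -13.8 [581.33498797 186.6596394 ]
```

Call:
servo_tool(moves=[{"dx": -0.054, "dy": -0.006, "dz": 0, "roll": -0.9, "jaw": 0.1}, {"dx": -0.054, "dy": -0.006, "dz": 0, "roll": 0, "jaw": 0.1}, {"dx": -0.054, "dy": -0.006, "dz": 0, "roll": 0, "jaw": 0.1}, {"dx": -0.054, "dy": -0.006, "dz": 0, "roll": 0, "jaw": 0.1}, {"dx": -0.054, "dy": -0.006, "dz": 0, "roll": 0, "jaw": 0.1}, {"dx": 0, "dy": 0, "dz": -0.05, "roll": 0, "jaw": 0.1}, {"dx": 0, "dy": 0, "dz": -0.05, "roll": 0, "jaw": 0.1}, {"dx": 0, "dy": 0, "dz": -0.05, "roll": 0, "jaw": 0.1}, {"dx": 0, "dy": 0, "dz": -0.05, "roll": 0, "jaw": 0.1}, {"dx": 0, "dy": 0, "dz": -0.02, "roll": 0, "jaw": 0.1}])

```text
t: 28.0
eef_pos: [0.4373, 0.1574, 0.0305]
ee_rot: [-3.14, -0.003, -3.099]
force: [0.0, 0.1, 0.6]
width: 0.0199
gripper_force: 30.0
```

Call:
servo_tool(moves=[{"dx": 0, "dy": 0, "dz": -0.01, "roll": 0, "jaw": 0.1}, {"dx": 0, "dy": 0, "dz": 0, "roll": 0, "jaw": 0.1}, {"dx": 0, "dy": 0, "dz": 0, "roll": 0, "jaw": 0.1}, {"dx": 0, "dy": 0, "dz": 0, "roll": 0, "jaw": 0.1}, {"dx": 0, "dy": 0, "dz": 0, "roll": 0, "jaw": 0.1}, {"dx": 0, "dy": 0, "dz": 0, "roll": 0, "jaw": 0.1}, {"dx": 0, "dy": 0, "dz": 0, "roll": 0, "jaw": 0.1}, {"dx": 0, "dy": 0, "dz": 0, "roll": 0, "jaw": 0.1}, {"dx": 0, "dy": 0, "dz": 0, "roll": 0, "jaw": 0.1}, {"dx": 0, "dy": 0, "dz": 0, "roll": 0, "jaw": 0.1}])

```text
t: 29.25
eef_pos: [0.4394, 0.1592, 0.0225]
ee_rot: [-3.142, -0.0, -3.098]
force: [-0.7, 0.1, -1.1]
width: 0.0198
gripper_force: 30.0
```

```bash
python3 - <<'E'
from h import *
s=get_state();print(s['eef_pos'],np.degrees(s['ee_rot']))
im,d=grab_frame('scene');save('s3',cv2.resize(im[140:300,300:513],(800,600),interpolation=cv2.INTER_CUBIC))
E
```

```text
[0.43939758 0.15922699 0.02252096] [-1.79997307e+02 -4.06942364e-03 -1.77519710e+02]
```

View pics/s3.png

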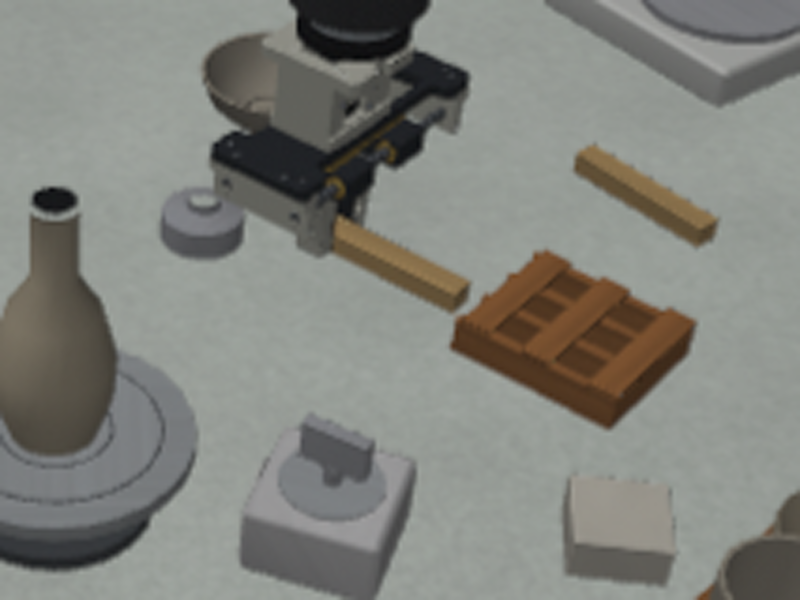

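The bar is level and lined up with the near slot, its end just short of the mouth at (465,285).

Call:
servo_tool(moves=[{"dx": 0, "dy": 0.001, "dz": -0.014, "roll": 0, "jaw": 0.1}, {"dx": 0, "dy": 0, "dz": 0, "roll": 0, "jaw": 0.1}, {"dx": 0, "dy": 0, "dz": 0, "roll": 0, "jaw": 0.1}, {"dx": 0.006, "dy": 0.0003, "dz": 0, "roll": 0, "jaw": 0.1}, {"dx": 0.006, "dy": 0.0003, "dz": 0, "roll": 0, "jaw": 0.1}, {"dx": 0.006, "dy": 0.0003, "dz": 0, "roll": 0, "jaw": 0.1}, {"dx": 0.006, "dy": 0.0003, "dz": 0, "roll": 0, "jaw": 0.1}, {"dx": 0.006, "dy": 0.0003, "dz": 0, "roll": 0, "jaw": 0.1}, {"dx": 0, "dy": 0, "dz": 0, "roll": 0, "jaw": 0.1}, {"dx": 0, "dy": 0, "dz": 0, "roll": 0, "jaw": 0.1}])

```text
t: 30.55
eef_pos: [0.4692, 0.1616, 0.0085]
ee_rot: [-3.141, -0.0, -3.098]
force: [-0.3, -0.0, -0.3]
width: 0.0198
gripper_force: 30.0
```

Call:
servo_tool(moves=[{"dx": 0.009, "dy": 0.0004, "dz": 0, "roll": 0, "jaw": 0.1}, {"dx": 0.009, "dy": 0.0004, "dz": 0, "roll": 0, "jaw": 0.1}, {"dx": 0.009, "dy": 0.0004, "dz": 0, "roll": 0, "jaw": 0.1}, {"dx": 0.009, "dy": 0.0004, "dz": 0, "roll": 0, "jaw": 0.1}, {"dx": 0.009, "dy": 0.0004, "dz": 0, "roll": 0, "jaw": 0.1}, {"dx": 0.009, "dy": 0.0004, "dz": 0, "roll": 0, "jaw": 0.1}, {"dx": 0.009, "dy": 0.0004, "dz": 0, "roll": 0, "jaw": 0.1}, {"dx": 0.008, "dy": 0.0004, "dz": 0, "roll": 0, "jaw": 0.1}, {"dx": 0, "dy": 0, "dz": 0, "roll": 0, "jaw": 0.1}, {"dx": 0, "dy": 0, "dz": 0, "roll": 0, "jaw": 0.1}])

```text
t: 31.8
eef_pos: [0.5401, 0.1648, 0.0084]
ee_rot: [-3.141, -0.0, -3.098]
force: [0.1, -0.6, -0.4]
width: 0.0198
gripper_force: 30.0
```

Call:
servo_tool(moves=[{"dx": 0, "dy": 0, "dz": -0.001, "roll": 0, "jaw": 0.45}, {"dx": 0, "dy": 0, "dz": 0, "roll": 0, "jaw": 0.45}, {"dx": 0, "dy": 0, "dz": 0, "roll": 0, "jaw": 0.45}, {"dx": -0.015, "dy": -0.0007, "dz": 0, "roll": 0, "jaw": 0.45}, {"dx": -0.02, "dy": -0.0009, "dz": 0, "roll": 0, "jaw": 0.45}, {"dx": 0, "dy": 0, "dz": 0, "roll": 0, "jaw": 0}, {"dx": 0, "dy": 0, "dz": 0, "roll": 0, "jaw": 0}, {"dx": 0, "dy": 0, "dz": 0, "roll": 0, "jaw": 0}, {"dx": 0, "dy": 0, "dz": 0, "roll": 0, "jaw": 0}, {"dx": 0, "dy": 0, "dz": 0, "roll": 0, "jaw": 0}], newtons=10)

```text
t: 33.05
eef_pos: [0.5056, 0.1633, 0.0075]
ee_rot: [-3.142, -0.0, -3.098]
force: [-0.6, 0.2, -0.2]
width: 0.0006
gripper_force: 0.0
```

Call:
servo_tool(moves=[{"dx": 0.006, "dy": 0.0003, "dz": 0, "roll": 0, "jaw": 0}, {"dx": 0.006, "dy": 0.0003, "dz": 0, "roll": 0, "jaw": 0}, {"dx": 0.006, "dy": 0.0003, "dz": 0, "roll": 0, "jaw": 0}, {"dx": 0.006, "dy": 0.0003, "dz": 0, "roll": 0, "jaw": 0}, {"dx": 0.005, "dy": 0.0002, "dz": 0, "roll": 0, "jaw": 0}, {"dx": 0.003, "dy": 0.0001, "dz": 0, "roll": 0, "jaw": 0}, {"dx": 0.002, "dy": 0.0001, "dz": 0, "roll": 0, "jaw": 0}, {"dx": 0.002, "dy": 0.0001, "dz": 0, "roll": 0, "jaw": 0}, {"dx": 0, "dy": 0, "dz": 0, "roll": 0, "jaw": 0}, {"dx": 0, "dy": 0, "dz": 0, "roll": 0, "jaw": 0}])

```text
t: 34.3
eef_pos: [0.5405, 0.1648, 0.0074]
ee_rot: [-3.141, -0.001, -3.098]
force: [-4.9, 0.9, 3.0]
width: 0.0003
gripper_force: 2.6
```

Call:
servo_tool(moves=[{"dx": 0.001, "dy": 0, "dz": 0, "roll": 0, "jaw": 0}, {"dx": 0.001, "dy": 0, "dz": 0, "roll": 0, "jaw": 0}, {"dx": 0.001, "dy": 0, "dz": 0, "roll": 0, "jaw": 0}, {"dx": 0, "dy": 0, "dz": 0, "roll": 0, "jaw": 0}, {"dx": 0, "dy": 0, "dz": 0, "roll": 0, "jaw": 0}, {"dx": 0, "dy": 0, "dz": 0, "roll": 0, "jaw": 0}, {"dx": 0, "dy": 0, "dz": 0, "roll": 0, "jaw": 0}, {"dx": 0, "dy": 0, "dz": 0, "roll": 0, "jaw": 0}, {"dx": 0, "dy": 0, "dz": 0, "roll": 0, "jaw": 0}, {"dx": 0, "dy": 0, "dz": 0, "roll": 0, "jaw": 0}])

```text
t: 35.55
eef_pos: [0.5406, 0.1646, 0.0074]
ee_rot: [-3.14, -0.006, -3.099]
force: [-18.4, 6.3, 12.2]
width: 0.0001
gripper_force: 9.0
```

Call:
servo_tool(moves=[{"dx": -0.02, "dy": 0, "dz": 0, "roll": 0, "jaw": 0.4}, {"dx": -0.02, "dy": 0, "dz": 0.02, "roll": 0, "jaw": 0.6}, {"dx": 0, "dy": 0, "dz": 0.05, "roll": 0, "jaw": 0.6}, {"dx": 0, "dy": 0, "dz": 0.06, "roll": 0, "jaw": 0.6}, {"dx": 0, "dy": 0, "dz": 0.06, "roll": 0, "jaw": 0.6}, {"dx": 0.04, "dy": 0.04, "dz": 0.04, "roll": 0, "jaw": 0.6}, {"dx": 0.045, "dy": 0.03, "dz": 0, "roll": 0, "jaw": 0.6}, {"dx": 0.045, "dy": 0.03, "dz": 0, "roll": 0, "jaw": 0.6}, {"dx": 0.045, "dy": 0.03, "dz": 0, "roll": 0, "jaw": 0.6}, {"dx": 0, "dy": 0, "dz": 0, "roll": 0, "jaw": 0.6}])

```text
t: 36.8
eef_pos: [0.6776, 0.2926, 0.2302]
ee_rot: [-3.14, -0.002, -3.098]
force: [0.0, -0.8, -1.1]
width: 0.0526
gripper_force: 0.0
```

```bash
python3 - <<'E'
from h import *
s=get_state();print(s['eef_pos'],np.degrees(s['ee_rot']))
c=calibration('wrist');im,d=grab_frame('wrist');save('w3',im);np.save('w3.npy',d);np.savez('w3c',**c)
E
```

```text
[0.67757209 0.29257336 0.23017904] [-1.79893025e+02 -1.27476220e-01 -1.77515621e+02]
```

View pics/w3.png

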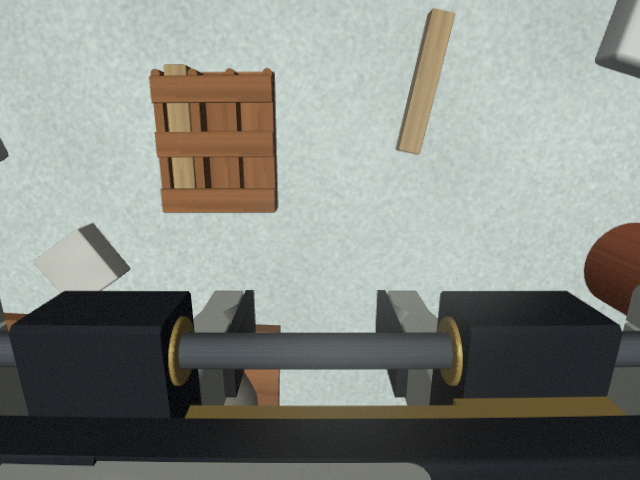

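Bar B is in the near slot and runs under the back bridge, with its end at (176,65) just ahead of the noses (155,70). Bar A lies at (427,80).

```bash
python3 - <<'E'
from h import *
c=dict(np.load('w3c.npz'));im=cv2.cvtColor(cv2.imread('pics/w3.png'),cv2.COLOR_BGR2RGB)
hsv=cv2.cvtColor(im,cv2.COLOR_RGB2HSV).astype(int);H,S,V=hsv[...,0],hsv[...,1],hsv[...,2]
th=np.radians(2.5);R=np.array([[np.cos(th),np.sin(th)],[-np.sin(th),np.cos(th)]]);C=np.array([617,200.1])
print('bar px',hsv[68,176],'case',hsv[85,200])
def loc(px,z): return R@(onplane(c,[px],z)[0,:2]*1000-C)
g=cv2.cvtColor(im,cv2.COLOR_RGB2GRAY).astype(int)
print('bar end col',[int(x) for x in S[58:80,176]])
bg=(S>55)
for u in (170,176,182): v=np.where(bg[50:100,u])[0][0]+50; print(u,v,'bar end local z21',loc((u,v-.5),.021))
for u in (155,192,230,268): v=np.where(bg[50:100,u])[0][0]+50; print(u,v,'nose local z~20',loc((u,v-.5),.02))
m=(H>8)&(H<24)&(S>60)&(V>110);m[:,:380]=0;m[:,480:]=0;m[170:]=0
k=max(cv2.findContours(m.astype(np.uint8),0,1)[0],key=cv2.contourArea)
W=onplane(c,k[:,0],.018)[:,:2]*1000;print('barA',cv2.minAreaRect(W.astype(np.float32)))
k0=[]
for v in range(80,205):
    u=np.where((S[v,:300]>90))[0]; k0.append((u[0],u[-1],v))
k0=np.array(k0)
for j in (0,1):
    W=onplane(c,k0[:,[j,2]]+[[-.5+j,0]],.03)[:,:2]*1000;p=np.polyfit(W[:,0],W[:,1],1);print('case edge',np.degrees(np.arctan(p[0])),np.polyval(p,617))
E
```

```text
bar px [ 19  96 168] case [ 13 136 150]
bar end col [16, 16, 12, 11, 16, 15, 24, 99, 99, 100, 96, 95, 99, 96, 97, 98, 96, 109, 134, 136, 138, 136]
170 65 bar end local z21 [-66.56589013 -35.66881837]
176 65 bar end local z21 [-66.50802921 -30.45969222]
182 65 bar end local z21 [-66.45239705 -25.25565572]
155 69 nose local z~20 [-63.64719412 -49.41841886]
192 69 nose local z~20 [-63.29673359 -17.13345196]
230 68 nose local z~20 [-63.8275406   15.88860284]
268 68 nose local z~20 [-63.63651999  48.72004674]
barA ((558.0664672851562, 383.441162109375), (19.888002395629883, 118.70028686523438), 81.4591293334961)
case edge 2.6934369477900235 149.36247461227808
case edge 1.763352223939103 253.78344011316827
```

Call:
servo_tool(moves=[{"dx": -0.042, "dy": 0.025, "dz": 0, "roll": -5.5, "jaw": 0.6}, {"dx": -0.042, "dy": 0.025, "dz": 0, "roll": -5.5, "jaw": 0.6}, {"dx": -0.042, "dy": 0.024, "dz": 0, "roll": 0, "jaw": 0.6}, {"dx": -0.041, "dy": 0.024, "dz": 0, "roll": 0, "jaw": 0.6}, {"dx": 0, "dy": 0, "dz": -0.05, "roll": 0, "jaw": 0.6}, {"dx": 0, "dy": 0, "dz": -0.05, "roll": 0, "jaw": 0.6}, {"dx": 0, "dy": 0, "dz": -0.05, "roll": 0, "jaw": 0.6}, {"dx": 0, "dy": 0, "dz": -0.03, "roll": 0, "jaw": 0.6}, {"dx": 0, "dy": 0, "dz": 0, "roll": 0, "jaw": 0.6}, {"dx": 0, "dy": 0, "dz": 0, "roll": 0, "jaw": 0.6}])

```text
t: 38.1
eef_pos: [0.5091, 0.3897, 0.0557]
ee_rot: [3.14, 0.002, 2.993]
force: [1.3, 0.3, 1.2]
width: 0.0526
gripper_force: 0.0
```

```bash
python3 wb.py
```

```text
tcp [0.5091 0.3897 0.0557] yaw 171.51
px [317. 289.] ctr [517.2 389.8] size [43.8 19.2] ang -8.6 depthz 18.4
```

Call:
servo_tool(moves=[{"dx": 0.001, "dy": 0.001, "dz": -0.02, "roll": 0, "jaw": 0.6}, {"dx": 0, "dy": 0, "dz": -0.02, "roll": 0, "jaw": 0.6}, {"dx": 0, "dy": 0, "dz": -0.012, "roll": 0, "jaw": 0.6}, {"dx": 0, "dy": 0, "dz": 0, "roll": 0, "jaw": 0.6}, {"dx": 0, "dy": 0, "dz": 0, "roll": 0, "jaw": 0.1}, {"dx": 0, "dy": 0, "dz": 0, "roll": 0, "jaw": 0.1}, {"dx": 0, "dy": 0, "dz": 0, "roll": 0, "jaw": 0.1}, {"dx": 0, "dy": 0, "dz": 0, "roll": 0, "jaw": 0.1}, {"dx": 0, "dy": 0, "dz": 0, "roll": 0, "jaw": 0.1}, {"dx": 0, "dy": 0, "dz": 0, "roll": 0, "jaw": 0.1}], newtons=30)

```text
t: 39.4
eef_pos: [0.5096, 0.3903, 0.0019]
ee_rot: [3.141, 0.0, 2.993]
force: [-0.8, -0.1, 3.1]
width: 0.0196
gripper_force: 30.0
```

Call:
servo_tool(moves=[{"dx": 0, "dy": 0, "dz": 0.02, "roll": 0, "jaw": 0.1}, {"dx": 0, "dy": 0, "dz": 0.04, "roll": 0, "jaw": 0.1}, {"dx": -0.018, "dy": -0.0415, "dz": 0, "roll": 3.7, "jaw": 0.1}, {"dx": -0.018, "dy": -0.0415, "dz": 0, "roll": 3.7, "jaw": 0.1}, {"dx": -0.018, "dy": -0.0415, "dz": 0, "roll": 3.6, "jaw": 0.1}, {"dx": -0.018, "dy": -0.0415, "dz": 0, "roll": 0, "jaw": 0.1}, {"dx": 0, "dy": 0, "dz": -0.03, "roll": 0, "jaw": 0.1}, {"dx": 0, "dy": 0, "dz": -0.02, "roll": 0, "jaw": 0.1}, {"dx": 0, "dy": 0, "dz": 0, "roll": 0, "jaw": 0.1}, {"dx": 0, "dy": 0, "dz": 0, "roll": 0, "jaw": 0.1}])

```text
t: 40.65
eef_pos: [0.4378, 0.2244, 0.0121]
ee_rot: [3.142, 0.0, -3.098]
force: [-0.2, 0.1, 0.1]
width: 0.0196
gripper_force: 30.0
```

Call:
servo_tool(moves=[{"dx": 0, "dy": 0, "dz": -0.005, "roll": 0, "jaw": 0.1}, {"dx": 0, "dy": 0, "dz": 0, "roll": 0, "jaw": 0.1}, {"dx": 0.007, "dy": 0.0003, "dz": 0, "roll": 0, "jaw": 0.1}, {"dx": 0.007, "dy": 0.0003, "dz": 0, "roll": 0, "jaw": 0.1}, {"dx": 0.006, "dy": 0.0003, "dz": 0, "roll": 0, "jaw": 0.1}, {"dx": 0.006, "dy": 0.0003, "dz": 0, "roll": 0, "jaw": 0.1}, {"dx": 0.006, "dy": 0.0003, "dz": 0, "roll": 0, "jaw": 0.1}, {"dx": 0, "dy": 0, "dz": 0, "roll": 0, "jaw": 0.1}, {"dx": 0, "dy": 0, "dz": 0, "roll": 0, "jaw": 0.1}, {"dx": 0, "dy": 0, "dz": 0, "roll": 0, "jaw": 0.1}])

```text
t: 41.9
eef_pos: [0.4693, 0.2255, 0.0066]
ee_rot: [-3.142, -0.0, -3.098]
force: [0.1, -0.2, -0.6]
width: 0.0198
gripper_force: 30.0
```

Call:
servo_tool(moves=[{"dx": 0.0085, "dy": 0.0004, "dz": 0, "roll": 0, "jaw": 0.1}, {"dx": 0.0085, "dy": 0.0004, "dz": 0, "roll": 0, "jaw": 0.1}, {"dx": 0.0085, "dy": 0.0004, "dz": 0, "roll": 0, "jaw": 0.1}, {"dx": 0.0085, "dy": 0.0004, "dz": 0, "roll": 0, "jaw": 0.1}, {"dx": 0.0085, "dy": 0.0004, "dz": 0, "roll": 0, "jaw": 0.1}, {"dx": 0.0085, "dy": 0.0004, "dz": 0, "roll": 0, "jaw": 0.1}, {"dx": 0.0085, "dy": 0.0004, "dz": 0, "roll": 0, "jaw": 0.1}, {"dx": 0.0085, "dy": 0.0004, "dz": 0, "roll": 0, "jaw": 0.1}, {"dx": 0, "dy": 0, "dz": 0, "roll": 0, "jaw": 0.1}, {"dx": 0, "dy": 0, "dz": 0, "roll": 0, "jaw": 0.1}])

```text
t: 43.15
eef_pos: [0.5372, 0.2287, 0.0065]
ee_rot: [-3.141, -0.0, -3.098]
force: [0.4, 0.2, -0.4]
width: 0.0196
gripper_force: 30.0
```

Call:
servo_tool(moves=[{"dx": 0, "dy": 0, "dz": -0.001, "roll": 0, "jaw": 0.45}, {"dx": 0, "dy": 0, "dz": 0, "roll": 0, "jaw": 0.45}, {"dx": 0, "dy": 0, "dz": 0, "roll": 0, "jaw": 0.45}, {"dx": -0.015, "dy": -0.0007, "dz": 0, "roll": 0, "jaw": 0.45}, {"dx": -0.02, "dy": -0.0009, "dz": 0, "roll": 0, "jaw": 0.45}, {"dx": 0, "dy": 0, "dz": 0, "roll": 0, "jaw": 0}, {"dx": 0, "dy": 0, "dz": 0, "roll": 0, "jaw": 0}, {"dx": 0, "dy": 0, "dz": 0, "roll": 0, "jaw": 0}, {"dx": 0, "dy": 0, "dz": 0, "roll": 0, "jaw": 0}, {"dx": 0, "dy": 0, "dz": 0, "roll": 0, "jaw": 0}], newtons=10)

```text
t: 44.4
eef_pos: [0.5026, 0.2272, 0.0055]
ee_rot: [-3.142, -0.0, -3.099]
force: [0.0, -0.4, 0.4]
width: 0.0012
gripper_force: 0.0
```

Call:
servo_tool(moves=[{"dx": 0.006, "dy": 0.0003, "dz": 0, "roll": 0, "jaw": 0}, {"dx": 0.006, "dy": 0.0003, "dz": 0, "roll": 0, "jaw": 0}, {"dx": 0.006, "dy": 0.0003, "dz": 0, "roll": 0, "jaw": 0}, {"dx": 0.006, "dy": 0.0003, "dz": 0, "roll": 0, "jaw": 0}, {"dx": 0.005, "dy": 0.0002, "dz": 0, "roll": 0, "jaw": 0}, {"dx": 0.003, "dy": 0.0001, "dz": 0, "roll": 0, "jaw": 0}, {"dx": 0.002, "dy": 0.0001, "dz": 0, "roll": 0, "jaw": 0}, {"dx": 0.002, "dy": 0.0001, "dz": 0, "roll": 0, "jaw": 0}, {"dx": 0, "dy": 0, "dz": 0, "roll": 0, "jaw": 0}, {"dx": 0, "dy": 0, "dz": 0, "roll": 0, "jaw": 0}])

```text
t: 45.65
eef_pos: [0.5376, 0.2288, 0.0055]
ee_rot: [-3.141, -0.001, -3.098]
force: [-4.8, 0.6, 3.7]
width: 0.0007
gripper_force: 2.6
```

Call:
servo_tool(moves=[{"dx": 0.001, "dy": 0, "dz": 0, "roll": 0, "jaw": 0}, {"dx": 0.001, "dy": 0, "dz": 0, "roll": 0, "jaw": 0}, {"dx": 0.001, "dy": 0, "dz": 0, "roll": 0, "jaw": 0}, {"dx": 0, "dy": 0, "dz": 0, "roll": 0, "jaw": 0}, {"dx": -0.02, "dy": 0, "dz": 0, "roll": 0, "jaw": 0}, {"dx": -0.02, "dy": 0, "dz": 0.03, "roll": 0, "jaw": 0}, {"dx": 0, "dy": 0, "dz": 0.05, "roll": 0, "jaw": 0.4}, {"dx": 0, "dy": 0, "dz": 0.06, "roll": 0, "jaw": 0.4}, {"dx": 0, "dy": 0, "dz": 0.06, "roll": 0, "jaw": 0.4}, {"dx": 0, "dy": 0, "dz": 0.03, "roll": 0, "jaw": 0.4}])

```text
t: 46.9
eef_pos: [0.5027, 0.2296, 0.2399]
ee_rot: [3.138, 0.005, -3.098]
force: [-0.2, -0.5, -1.5]
width: 0.0329
gripper_force: 0.0
```

Call:
servo_tool(moves=[{"dx": 0.05, "dy": -0.01, "dz": 0, "roll": 0, "jaw": 0.4}, {"dx": 0.05, "dy": -0.01, "dz": 0, "roll": 0, "jaw": 0.4}, {"dx": 0.05, "dy": -0.01, "dz": 0, "roll": 0, "jaw": 0.4}, {"dx": 0.035, "dy": 0, "dz": 0, "roll": 0, "jaw": 0.4}, {"dx": 0, "dy": 0, "dz": 0, "roll": 0, "jaw": 0.4}, {"dx": 0, "dy": 0, "dz": 0, "roll": 0, "jaw": 0.4}, {"dx": 0, "dy": 0, "dz": 0, "roll": 0, "jaw": 0.4}, {"dx": 0, "dy": 0, "dz": 0, "roll": 0, "jaw": 0.4}, {"dx": 0, "dy": 0, "dz": 0, "roll": 0, "jaw": 0.4}, {"dx": 0, "dy": 0, "dz": 0, "roll": 0, "jaw": 0.4}])

```text
t: 48.15
eef_pos: [0.6863, 0.1991, 0.2359]
ee_rot: [3.141, 0.0, -3.098]
force: [-0.4, 0.0, 0.2]
width: 0.0353
gripper_force: 0.0
```

```bash
python3 - <<'E'
from h import *
s=get_state();print(s['eef_pos'],np.degrees(s['ee_rot']))
c=calibration('wrist');im,d=grab_frame('wrist');save('w4',im);np.save('w4.npy',d);np.savez('w4c',**c)
# pots from scene and top
for n in('top','scene'):
    i2,d2=grab_frame(n);P=cloud(calibration(n),d2);save('e_'+n,i2)
    for nm,x,y,z0,z1 in (('vase rim',.4726,-.146,.205,.24),('jar rim',.491,-.407,.09,.115)):
        m=(np.hypot(P[...,0]-x,P[...,1]-y)<.07)&(P[...,2]>z0)&(P[...,2]<z1);Q=P[m]*1000
        if len(Q)>5: print(n,nm,len(Q),cv2.minEnclosingCircle(Q[:,:2].astype(np.float32)))
    m=(np.hypot(P[...,0]-.614,P[...,1]+.06)<.04)&(P[...,2]>.083)&(P[...,2]<.1);Q=P[m]*1000;print('key',len(Q),cv2.minAreaRect(Q[:,:2].astype(np.float32)))
E
```

```text
[0.68634507 0.19907498 0.23592873] [ 1.79990559e+02  1.98288065e-02 -1.77502031e+02]
top vase rim 91 ((470.0876770019531, -146.47067260742188), 12.949769973754883)
top jar rim 209 ((499.2904052734375, -404.9766845703125), 23.328168869018555)
key 61 ((613.7734985351562, -57.9468879699707), (42.37928009033203, 9.885138511657715), 11.529047012329102)
scene vase rim 149 ((473.25140380859375, -147.83001708984375), 16.734777450561523)
scene jar rim 374 ((501.3764343261719, -407.8563537597656), 25.19977569580078)
key 112 ((616.07470703125, -59.966224670410156), (44.491397857666016, 13.251246452331543), 8.56597900390625)
```

View pics/w4.png

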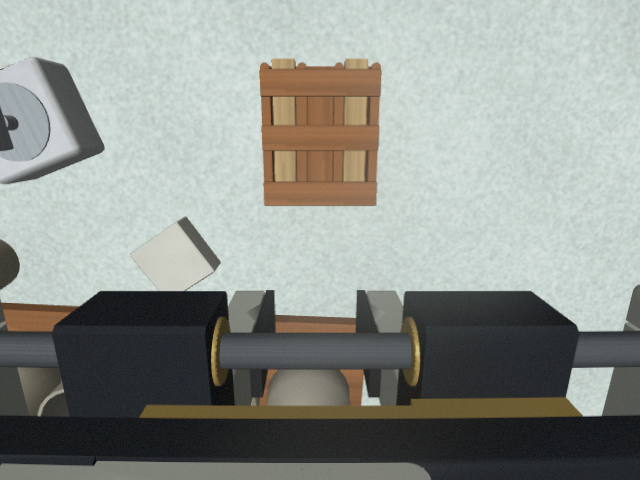

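Both bars sit equally proud (ends at v≈60) and reach under the back bridge, and both pots are in place. Now the key.

Call:
servo_tool(moves=[{"dx": -0.013, "dy": -0.018, "dz": 0.02, "roll": 10.5, "jaw": 0.5}, {"dx": -0.013, "dy": -0.018, "dz": 0, "roll": 10.5, "jaw": 0.5}, {"dx": -0.013, "dy": -0.018, "dz": 0, "roll": 10.5, "jaw": 0.5}, {"dx": -0.013, "dy": -0.018, "dz": 0, "roll": 10.5, "jaw": 0.5}, {"dx": -0.013, "dy": -0.018, "dz": 0, "roll": 10.5, "jaw": 0.5}, {"dx": -0.013, "dy": -0.018, "dz": 0, "roll": 10.5, "jaw": 0.5}, {"dx": -0.013, "dy": -0.018, "dz": 0, "roll": 10.5, "jaw": 0.5}, {"dx": -0.013, "dy": -0.018, "dz": 0, "roll": 10.5, "jaw": 0.5}, {"dx": -0.013, "dy": -0.018, "dz": 0, "roll": 10.5, "jaw": 0.5}, {"dx": -0.013, "dy": -0.018, "dz": 0, "roll": 10.5, "jaw": 0.5}])

```text
t: 49.55
eef_pos: [0.556, 0.0183, 0.2557]
ee_rot: [-3.141, 0.0, -1.26]
force: [-0.8, -0.1, 0.1]
width: 0.0435
gripper_force: 0.0
```

Call:
servo_tool(moves=[{"dx": -0.013, "dy": -0.018, "dz": 0, "roll": 10.5, "jaw": 0.5}, {"dx": -0.013, "dy": -0.018, "dz": 0, "roll": 10.5, "jaw": 0.5}, {"dx": -0.013, "dy": -0.018, "dz": 0, "roll": 10.5, "jaw": 0.5}, {"dx": -0.013, "dy": -0.018, "dz": 0, "roll": 10.5, "jaw": 0.5}, {"dx": 0, "dy": 0, "dz": 0, "roll": 10.5, "jaw": 0.5}, {"dx": 0, "dy": 0, "dz": 0, "roll": 10.5, "jaw": 0.5}, {"dx": 0, "dy": 0, "dz": 0, "roll": 10.5, "jaw": 0.5}, {"dx": 0, "dy": 0, "dz": 0, "roll": 10.5, "jaw": 0.5}, {"dx": 0, "dy": 0, "dz": 0, "roll": 0, "jaw": 0.5}, {"dx": 0, "dy": 0, "dz": 0, "roll": 0, "jaw": 0.5}])

```text
t: 50.8
eef_pos: [0.5045, -0.0531, 0.2557]
ee_rot: [-3.142, -0.0, 0.196]
force: [0.4, -0.1, -0.5]
width: 0.0436
gripper_force: 0.0
```

```bash
python3 - <<'E'
from h import *
s=get_state();print(s['eef_pos'],np.degrees(s['ee_rot']),s['q'])
c=calibration('wrist');im,d=grab_frame('wrist');save('w5',im);np.save('w5.npy',d);np.savez('w5c',**c)
P=cloud(c,d);m=(np.hypot(P[...,0]-.614,P[...,1]+.06)<.05)&(P[...,2]>.082)&(P[...,2]<.1)
Q=P[m]*1000;print(len(Q),cv2.minAreaRect(Q[:,:2].astype(np.float32)),np.median(Q,0))
E
```

```text
[ 0.50446565 -0.05307704  0.2556866 ] [-1.79999236e+02 -3.92670352e-03  1.12481344e+01] [ 2.82926979e-01  6.07697343e-02 -3.04412222e-01 -7.88050540e-06
 -1.20554494e+00  1.48418914e+00]
840 ((613.9324951171875, -59.13584899902344), (44.036094665527344, 10.151458740234375), 10.758890151977539) [614.6032563  -58.70266924  92.69025078]
```

View pics/w5.png

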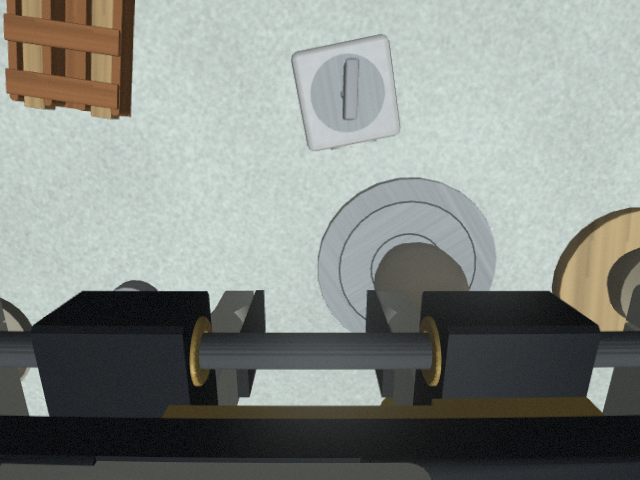

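The wrist view shows the timer at (345,92) with its key wing upright; the measured wing is 44×10 mm at z=92.7 mm, which matches.

Call:
servo_tool(moves=[{"dx": 0.037, "dy": -0.002, "dz": 0, "roll": -0.5, "jaw": 0.5}, {"dx": 0.037, "dy": -0.002, "dz": 0, "roll": 0, "jaw": 0.5}, {"dx": 0.036, "dy": -0.002, "dz": -0.03, "roll": 0, "jaw": 0.5}, {"dx": 0, "dy": 0, "dz": -0.05, "roll": 0, "jaw": 0.5}, {"dx": 0, "dy": 0, "dz": -0.05, "roll": 0, "jaw": 0.5}, {"dx": 0, "dy": 0, "dz": -0.04, "roll": 0, "jaw": 0.5}, {"dx": 0, "dy": 0, "dz": -0.02, "roll": 0, "jaw": 0.5}, {"dx": 0, "dy": 0, "dz": 0, "roll": 0, "jaw": 0.5}, {"dx": 0, "dy": 0, "dz": 0, "roll": 0, "jaw": 0.5}, {"dx": 0, "dy": 0, "dz": 0, "roll": 0, "jaw": 0.5}])

```text
t: 52.1
eef_pos: [0.6154, -0.0589, 0.0671]
ee_rot: [3.141, -0.002, 0.191]
force: [-0.9, 1.6, -0.4]
width: 0.0439
gripper_force: 0.0
```

Call:
servo_tool(moves=[{"dx": 0, "dy": 0, "dz": 0, "roll": 0, "jaw": 0}, {"dx": 0, "dy": 0, "dz": 0, "roll": 0, "jaw": 0}, {"dx": 0, "dy": 0, "dz": 0, "roll": 0, "jaw": 0}, {"dx": 0, "dy": 0, "dz": 0, "roll": 0, "jaw": 0}, {"dx": 0, "dy": 0, "dz": 0, "roll": 0, "jaw": 0}, {"dx": 0, "dy": 0, "dz": 0, "roll": 0, "jaw": 0}, {"dx": 0, "dy": 0, "dz": 0, "roll": 0, "jaw": 0}, {"dx": 0, "dy": 0, "dz": 0, "roll": 0, "jaw": 0}, {"dx": 0, "dy": 0, "dz": 0, "roll": 0, "jaw": 0}, {"dx": 0, "dy": 0, "dz": 0, "roll": 0, "jaw": 0}], newtons=30)

```text
t: 53.35
eef_pos: [0.6146, -0.0592, 0.0657]
ee_rot: [3.141, -0.0, 0.192]
force: [0.7, -3.9, 1.1]
width: 0.01
gripper_force: 30.0
```

```bash
python3 - <<'E'
from h import *
s=get_state();print(s['moment'],s['q'],s['force'])
for n in('top','scene'):
    i2,d2=grab_frame(n);P=cloud(calibration(n),d2);save('e_'+n,i2)
    for nm,x,y,z0,z1 in (('vase rim',.4726,-.146,.205,.24),('jar rim',.491,-.407,.09,.115)):
        m=(np.hypot(P[...,0]-x,P[...,1]-y)<.07)&(P[...,2]>z0)&(P[...,2]<z1);Q=P[m]*1000
        if len(Q)>5: print(n,nm,len(Q),cv2.minEnclosingCircle(Q[:,:2].astype(np.float32)))
E
```

```text
[-1.41958965 -0.05388739 -0.09202873] [ 2.19928545e-01  4.09249135e-01 -3.14529506e-01  2.57276746e-04
 -8.46907180e-01  1.54238176e+00] [ 0.73995463 -3.94300419  1.14262367]
top vase rim 92 ((470.6030578613281, -146.90391540527344), 13.374200820922852)
top jar rim 209 ((498.7632141113281, -406.6181335449219), 23.63201904296875)
scene vase rim 146 ((472.51312255859375, -148.78489685058594), 15.935869216918945)
scene jar rim 372 ((500.95794677734375, -408.9264221191406), 25.834360122680664)
```

Call:
servo_tool(moves=[{"dx": 0, "dy": 0, "dz": 0, "roll": -5, "jaw": 0}, {"dx": 0, "dy": 0, "dz": 0, "roll": -10, "jaw": 0}, {"dx": 0, "dy": 0, "dz": 0, "roll": -10, "jaw": 0}, {"dx": 0, "dy": 0, "dz": 0, "roll": -10, "jaw": 0}, {"dx": 0, "dy": 0, "dz": 0, "roll": -10, "jaw": 0}, {"dx": 0, "dy": 0, "dz": 0, "roll": -10, "jaw": 0}, {"dx": 0, "dy": 0, "dz": 0, "roll": -10, "jaw": 0}, {"dx": 0, "dy": 0, "dz": 0, "roll": -10, "jaw": 0}, {"dx": 0, "dy": 0, "dz": 0, "roll": -10, "jaw": 0}, {"dx": 0, "dy": 0, "dz": 0, "roll": -10, "jaw": 0}])

```text
t: 54.7
eef_pos: [0.6141, -0.0597, 0.0657]
ee_rot: [3.141, -0.001, -1.472]
force: [-0.7, -6.6, 2.0]
width: 0.0095
gripper_force: 30.0
```

Call:
servo_tool(moves=[{"dx": 0, "dy": 0, "dz": 0, "roll": -10, "jaw": 0}, {"dx": 0, "dy": 0, "dz": 0, "roll": -10, "jaw": 0}, {"dx": 0, "dy": 0, "dz": 0, "roll": -10, "jaw": 0}, {"dx": 0, "dy": 0, "dz": 0, "roll": -10, "jaw": 0}, {"dx": 0, "dy": 0, "dz": 0, "roll": -10, "jaw": 0}, {"dx": 0, "dy": 0, "dz": 0, "roll": -10, "jaw": 0}, {"dx": 0, "dy": 0, "dz": 0, "roll": -10, "jaw": 0}, {"dx": 0, "dy": 0, "dz": 0, "roll": -10, "jaw": 0}, {"dx": 0, "dy": 0, "dz": 0, "roll": -10, "jaw": 0}, {"dx": 0, "dy": 0, "dz": 0, "roll": -10, "jaw": 0}])

```text
t: 55.95
eef_pos: [0.6137, -0.0593, 0.0657]
ee_rot: [-3.141, -0.001, 3.066]
force: [-2.6, -3.2, 3.1]
width: 0.0099
gripper_force: 30.0
```

```bash
python3 - <<'E'
from h import *
s=get_state();print(s['moment'],s['q'],s['force'],s['eef_pos'],np.degrees(s['ee_rot'][2]))
E
```

```text
[-1.10697291  0.90359645  0.06360458] [ 2.20007422e-01  4.08862881e-01 -3.15119637e-01 -6.59466421e-05
 -8.48306577e-01 -1.86661294e+00] [-2.55781141 -3.16809816  3.14810952] [ 0.61365071 -0.05928921  0.0656858 ] 175.65393660441106
```

Call:
servo_tool(moves=[{"dx": 0, "dy": 0, "dz": 0, "roll": -10, "jaw": 0}, {"dx": 0, "dy": 0, "dz": 0, "roll": -10, "jaw": 0}, {"dx": 0, "dy": 0, "dz": 0, "roll": -10, "jaw": 0}, {"dx": 0, "dy": 0, "dz": 0, "roll": -10, "jaw": 0}, {"dx": 0, "dy": 0, "dz": 0, "roll": -8, "jaw": 0}, {"dx": 0, "dy": 0, "dz": 0, "roll": -4, "jaw": 0}, {"dx": 0, "dy": 0, "dz": 0, "roll": -2, "jaw": 0}, {"dx": 0, "dy": 0, "dz": 0, "roll": -2, "jaw": 0}, {"dx": 0, "dy": 0, "dz": 0, "roll": 0, "jaw": 0}, {"dx": 0, "dy": 0, "dz": 0, "roll": 0, "jaw": 0}])

```text
t: 57.2
eef_pos: [0.6141, -0.0593, 0.0657]
ee_rot: [-3.141, -0.0, 2.095]
force: [-3.7, -3.8, 5.9]
width: 0.012
gripper_force: 34.4
```

```bash
python3 - <<'E'
from h import *
s=get_state();print(s['moment'],s['q'],s['force'],s['eef_pos'],np.degrees(s['ee_rot'][2]))
E
```

```text
[-1.5245692   1.29412717  0.88591751] [ 2.19986224e-01  4.09129598e-01 -3.14814979e-01  1.69278473e-04
 -8.47571664e-01 -2.83752591e+00] [-3.69789172 -3.80545485  5.85356025] [ 0.61413334 -0.05926234  0.06566865] 120.03244298909797
```

The stop is felt (0.89 N·m). Releasing to check.

Call:
servo_tool(moves=[{"dx": 0, "dy": 0, "dz": 0, "roll": 0, "jaw": 0.5}, {"dx": 0, "dy": 0, "dz": 0, "roll": 0, "jaw": 0.5}, {"dx": 0, "dy": 0, "dz": 0, "roll": 0, "jaw": 0.5}, {"dx": 0, "dy": 0, "dz": 0.03, "roll": 0, "jaw": 0.5}, {"dx": 0, "dy": 0, "dz": 0.05, "roll": 0, "jaw": 0.5}, {"dx": 0, "dy": 0, "dz": 0.06, "roll": 0, "jaw": 0.5}, {"dx": 0, "dy": 0, "dz": 0.06, "roll": 0, "jaw": 0.5}, {"dx": 0, "dy": 0.06, "dz": 0, "roll": 0, "jaw": 0.5}, {"dx": 0, "dy": 0.06, "dz": 0, "roll": 0, "jaw": 0.5}, {"dx": 0, "dy": 0.04, "dz": 0, "roll": 0, "jaw": 0.5}])

```text
t: 58.45
eef_pos: [0.6197, 0.092, 0.2655]
ee_rot: [3.138, -0.021, 2.121]
force: [0.5, -0.6, 0.0]
width: 0.0438
gripper_force: 0.0
```

```bash
python3 - <<'E'
from h import *
for n in('top','scene','wrist'):
    c=calibration(n);i2,d2=grab_frame(n);P=cloud(c,d2);save('f_'+n,i2)
    for nm,x,y,z0,z1 in (('vase rim',.4726,-.146,.205,.24),('jar rim',.491,-.407,.09,.115)):
        m=(np.hypot(P[...,0]-x,P[...,1]-y)<.07)&(P[...,2]>z0)&(P[...,2]<z1);Q=P[m]*1000
        if len(Q)>5: print(n,nm,len(Q),cv2.minEnclosingCircle(Q[:,:2].astype(np.float32)))
    m=(np.hypot(P[...,0]-.614,P[...,1]+.06)<.035)&(P[...,2]>.083)&(P[...,2]<.1);Q=P[m]*1000
    if len(Q)>5: print('key',len(Q),cv2.minAreaRect(Q[:,:2].astype(np.float32)))
E
```

```text
top vase rim 94 ((470.5597229003906, -146.61839294433594), 13.332671165466309)
top jar rim 211 ((499.2043762207031, -406.1094665527344), 23.2596435546875)
key 70 ((613.1190185546875, -57.59022903442383), (11.19039249420166, 43.23686218261719), 39.82271194458008)
scene vase rim 149 ((474.0884094238281, -148.25347900390625), 15.00890827178955)
scene jar rim 376 ((502.0003662109375, -409.1311950683594), 25.852794647216797)
key 74 ((617.3248291015625, -60.72909164428711), (10.033588409423828, 43.28593444824219), 41.08685302734375)
```

View pics/f_scene.png

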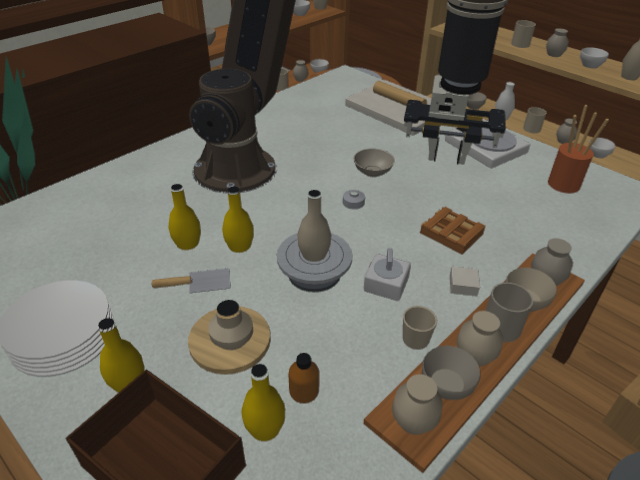

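The vase stands on the wheel (314,240), the jar on the bat (230,325), the bars are in the case (452,229), and the key sits at its stop with the arm clear. Handing in.

```bash
python3 -c "
from station import *
print(job_done())"
```

```text
the job is handed in; nothing more can be done
None
```

I handed the job in, with no verdict shown: the vase is within about 3 mm of the wheel's centre, the jar about 10 mm off the bat's centre, both gauge bars I could find are home in the case, and the key is wound until it met its stop (about 240° measured; I did not re-grip it to confirm).

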